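# Set up the cup warmer

## Robot

A 6-joint arm with a two-finger parallel gripper is mounted at the origin on a cart in front of the work surface, level with it; the furniture and walls round the work are solid. World frame = base frame: x ahead of the robot, y to its left, z up, the work surface at z = 0. Lengths are in m, angles in rad, forces in N, time in s.
With the tool pointing down it reaches from about 0.35 to 0.85 m from the base axis. Payload 8.1 kg.
Tool frame: the origin (TCP) lies midway between the tips of the shut fingers; the grasp point (between the pads) lies 19 mm behind it (robot.grip_point_offset is the distance from the TCP to the grasp point, in m); z points along the fingers, y is the line along which they close (so a half turn about z gives the same grasp; the last joint's range is limited). The gripper opens to 93 mm and grips with 3 to 60 N. Pads are 15 mm wide; open, the fingers measure 128 mm over their backs; the gripper's body (75 mm by 188 mm) begins 65 mm behind the grasp point.
Start: joints at [1.234, 0.13, 1.488, -0, 1.523, -0.085], TCP at [0.149, 0.581, 0.219] pointing down, gripper open.
Joint ranges: [-2.96, 2.96], [-0.89, 2.26], [0.02, 2.5], [-1.34, 4.48], [0, 2.73], [-2.66, 2.66]. Speed limits (rad/s): [2.39, 2.39, 2.79, 3.14, 3.14, 3.14].

## Interface

Orientations are given as a rotation vector (axis times angle).
In Python, from plant import robot, read_camera, job gives the robot as it stands.
- The arm moves only by the shell command python3 -m inch 'ROWS' [FORCE]. ROWS is JSON, one flat list of numbers, 5 for each row, row after row: the shift along the world's x, y, z in mm, then the turn about the world's z in degrees, then the opening in per cent of the stroke, from 0 (shut) to 100 (fully open). In form: [dx, dy, dz, yaw, hand, dx, dy, dz, yaw, hand, ...]. A call has 1 to 10 rows; each row is the pose to reach, as a shift and turn from the pose commanded when the call began; what a row does not reach only later rows make up. A row lasts 1/12 s, in which the tool goes at most 41.7 mm and 7.16 degrees, less where a joint would pass 70% of its speed; a pose out of reach is approached as far as the arm can. A call with a gripper value outside its range is refused whole. The fingers move at their own pace and stop on an object; FORCE is the grip in N (left out, the last holds). Time passes only in rows, so rows that repeat a pose let the fingers close. It gives the time, the measured TCP pose, the force, the opening and the grip force at its end, in the units of the state.
- robot.read_state(): the state, without advancing time (a new reading comes with each control period).
- read_camera(name): name is "scene" or "top"; returns a dict with "image" (384x512x3 uint8, blue, green, red), "K" (3x3 intrinsics, pixels), "extrinsics" (4x4, takes a point from world to camera coordinates). Camera axes: x right, y down, z forward; pixel columns grow to the right and rows downward; lengths in m; the calibration is good to about 2 mm. A picture is of the moment at which its call begins. There is no depth.
- job.close_job(): hands the job in; it is judged then, once.
The state is a dict: "t": time; "q": joint angles; "dq": joint speeds; "joint_torque": joint torques, N m; "tool_pos": TCP position; "orientation": TCP orientation; "force": force on the tool from outside, world axes, zero at the start; "wrist_torque": the same for the moment, N m; "opening": finger opening in m; "gripper_force": force on a finger pad.
Only numpy, scipy, OpenCV 4.12 (cv2) and the standard library are available. Lean on these libraries where they do the work, as an engineer would, in place of code of your own. Each camera call takes 0.05 s, during which the arm holds its last target. There are 200 camera calls.

## Task

Warm the white beaker: turn the cup warmer's dial to setting 5, five clicks clockwise from the off stop, and set the beaker upside down on the warmer's round plate, wholly on it, without dropping it. The wooden rest with two rails may be used to lay the beaker on while you change your grip; leave the jars and the shaker where they stand.

Things in the scene. Friction and masses are not known exactly. Their poses are not given: they have to be found in the camera images.
- warmer: Cup warmer, fixed: a flat black housing 120 (its x) by 250 (its y) mm, top face 44 mm above the worktop. A round steel plate (100 mm across, top 48 mm above the worktop) lies on its right end, centred 65 mm from the middle towards its -y; the dial is at its left end, centred 70 mm from the middle towards its +y. Origin: centre of the underside; z up.
- plate_top (a point): Centre of the plate's upper face. Axes as the warmer's. (A wall shelf hangs over the back of the worktop: its front edge is 0.66 m ahead of the robot base, its underside 0.45 m above the worktop; keep the wrist from under it.)
- dial_grip (a point): Point on the dial's vertical axis, 74 mm above the worktop, a good height to grip. The dial is a grey upright grip bar 50 mm long, 14 mm thick, whose top is 84 mm above the worktop, standing on a low black disc 62 mm across (top 51 mm above the worktop). The point's own x axis runs along the bar towards its pointer end (a white line on top of that half of the bar); it turns with the dial.
- dial (a joint): Dial angle in rad, 0 at the off stop, growing clockwise seen from above; end stop at 4.19. It clicks every 0.5236 rad (30 degrees) and springs into the nearest click when let go (up to about 0.05 N m): setting n is n x 0.5236. Nine flat white marks lie round the dial on the housing: a long thick one at off, then eight short ones, one for each click clockwise; at setting 4 the pointer points along the warmer's -x. It starts at one of the settings 0 to 3.
- rest: Rest, fixed: a wooden base 60 (its x) by 100 (its y) by 14 mm with two level steel rails along its y, 10 mm thick, 28 mm apart between centres, 90 mm long, rail tops 36 mm above the worktop. A beaker laid along the rails has its axis about 55 mm above the worktop. Origin: centre of the underside.
- cup: White porcelain beaker, 62 mm high, 49 mm across at the rim, 44 mm at the foot, wall about 3 mm, about 0.11 kg. Starts standing upright. Origin: centre of its foot, z towards the mouth.
- jar_back: Spice jar, 55 mm across, 118 mm high; bystander. Origin: centre of its underside.
- jar_front: Spice jar, 45 mm across, 120 mm high; bystander. Origin: centre of its underside.
- shaker: Shaker, 44 mm across, 90 mm high; bystander. Origin: centre of its underside.
- jar_short: Small spice jar, 46 mm across, 84 mm high; bystander. Origin: centre of its underside.
Mind the look-alikes: they are no part of the job. Leave any yellow look-alike of the cup alone.

How it is judged:
At the end, for the whole second after the job is handed in: The dial rests at setting 5 (within 0.12 rad of 2.618); the beaker stands upside down (within 7 degrees) with its rim on the plate, its axis within 25 mm of the plate's centre; it is at rest and let go (value of joint dial between 2.498 and 2.738 rad and horizontal distance between cup and plate_top below 0.025 m and z of cup in the frame of plate_top between 0.055 and 0.068 m and angle between cup's own z axis and vertical above 3.02 rad and linear speed of cup below 0.02 m/s); the robot touches nothing.
It fails at once if the beaker is dropped (falls free by more than about 25 mm) (linear speed of cup above 0.7 m/s and contact force between cup and anything else below 0.05 N).
It fails at once if the bystander jar_back is shifted by more than 25 mm or tipped (distance of jar_back from where it was at the start of the episode above 0.025 m or angle between jar_back's own z axis and vertical above 0.4 rad).
It fails at once if the bystander jar_front is shifted by more than 25 mm or tipped (distance of jar_front from where it was at the start of the episode above 0.025 m or angle between jar_front's own z axis and vertical above 0.4 rad).
It fails at once if the bystander shaker is shifted by more than 25 mm or tipped (distance of shaker from where it was at the start of the episode above 0.025 m or angle between shaker's own z axis and vertical above 0.4 rad).
It fails at once if the bystander jar_short is shifted by more than 25 mm or tipped (distance of jar_short from where it was at the start of the episode above 0.025 m or angle between jar_short's own z axis and vertical above 0.4 rad).
It also fails if it takes over 72 s, if anything falls off the work surface, if the arm or the gripper's body presses on something with over 40 N, if the wrist force passes 120 N, or if a joint passes its speed limit or range.

## Working session

There is one attempt and no reset: what is moved stays moved. The work goes in short steps, Python scripts to look and compute and a shell command to move; the robot and the scene stay as the last step left them, time stands still between calls to the robot, and variables do not carry over. Pictures are saved under pics/ and viewed, at most 10 in all, crops included, and the job is handed in when it is done.

```bash
ls; mkdir -p pics
python3 - <<'E'
from plant import robot, read_camera
import cv2, numpy as np
for n in ("scene","top"):
    c=read_camera(n); cv2.imwrite(f"pics/{n}0.png",c["image"]); 
    print(n,np.round(c["K"],1).tolist(),np.round(c["extrinsics"],4).tolist())
    np.savez(f"{n}0.npz",K=c["K"],E=c["extrinsics"])
s=robot.read_state();print(s["tool_pos"],s["orientation"],s["opening"],robot.grip_point_offset)
E
```

```text
pics
scene [[410.2, 0.0, 259.0], [0.0, 410.2, 193.6], [0.0, 0.0, 1.0]] [[0.8027, -0.5964, -0.0063, -0.4462], [-0.3389, -0.4474, -0.8277, 0.2121], [0.4908, 0.6665, -0.5612, 1.1256], [0.0, 0.0, 0.0, 1.0]]
top [[364.0, 0.0, 249.4], [0.0, 364.0, 189.5], [0.0, 0.0, 1.0]] [[0.019, -0.9998, -0.0026, -0.0975], [-0.9937, -0.0186, -0.1105, 0.5179], [0.1104, 0.0047, -0.9939, 1.1833], [0.0, 0.0, 0.0, 1.0]]
[0.14929252 0.58060529 0.21767994] [-3.94465810e-01 -3.11637809e+00  2.55614038e-03] 0.09308094934999593 0.0188
```

View pics/scene0.png

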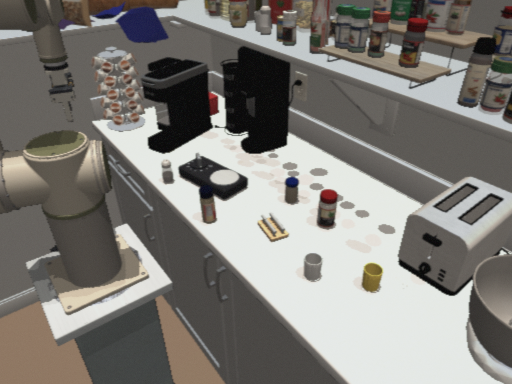

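View pics/top0.png

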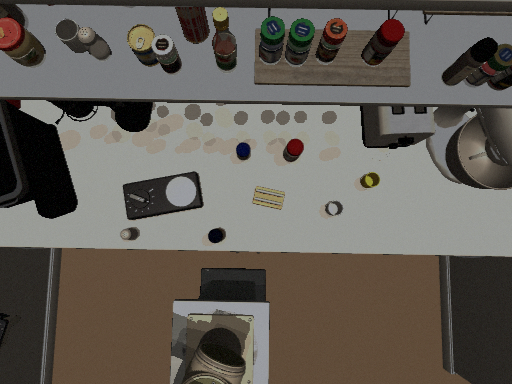

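```bash
cat > h.py <<'E'
import numpy as np, cv2
from plant import robot, read_camera
def bp(n,u,v,z):
    c=np.load(f"{n}0.npz");K,E=c["K"],c["E"];R,t=E[:3,:3],E[:3,3]
    o=-R.T@t; d=R.T@np.linalg.inv(K)@[u,v,1]; return o+d*(z-o[2])/d[2]
def proj(n,p):
    c=np.load(f"{n}0.npz");q=c["K"]@(c["E"]@np.append(p,1))[:3];return q[:2]/q[2]
def crop(n,name,u0,u1,v0,v1,s):
    im=read_camera(n)["image"][v0:v1,u0:u1]
    cv2.imwrite("pics/"+name,cv2.resize(im,None,fx=s,fy=s,interpolation=cv2.INTER_CUBIC))
E
python3 - <<'E'
from h import *
im=cv2.imread("pics/top0.png")
a=cv2.resize(im[165:225,115:210],None,fx=8,fy=8,interpolation=cv2.INTER_CUBIC)
b=cv2.resize(im[180:225,245:345],None,fx=7,fy=7,interpolation=cv2.INTER_CUBIC)
b=b[:120*1+195]
w=800
o=np.zeros((480+0,760,3),np.uint8);o[:480,:760]=a
cv2.imwrite("pics/a.png",o);cv2.imwrite("pics/b.png",b)
for n,u,v,z in [("cup",334,208,.062),("yel",370,180,.06),("rest",268.5,197.5,.03),("back",294,147,.118),("short",243.5,149,.084),("front",215.5,236,.12),("shaker",126,234,.09),("plate",181,191,.048)]:
    print(n,bp("top",u,v,z).round(3))
E
```

```text
cup [ 0.461 -0.361  0.062]
yel [ 0.555 -0.479  0.06 ]
rest [ 0.494 -0.152  0.03 ]
back [ 0.646 -0.225  0.118]
short [ 0.644 -0.066  0.084]
front [0.366 0.012 0.12 ]
shaker [0.366 0.294 0.09 ]
plate [0.508 0.136 0.048]
```

View pics/a.png

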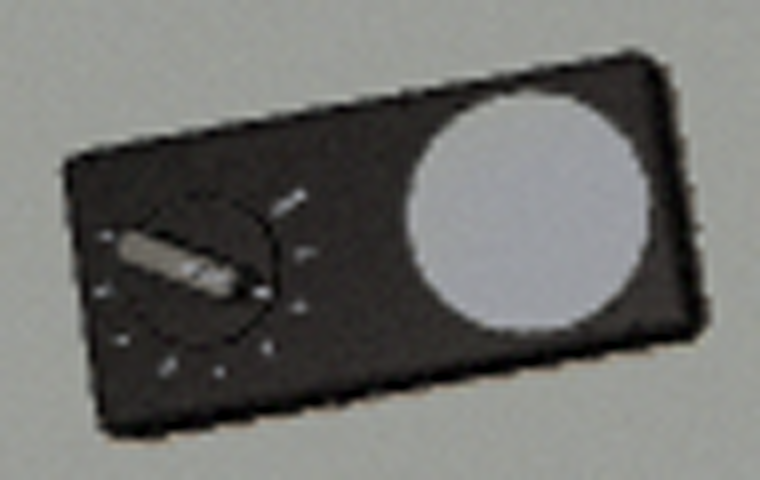

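View pics/b.png

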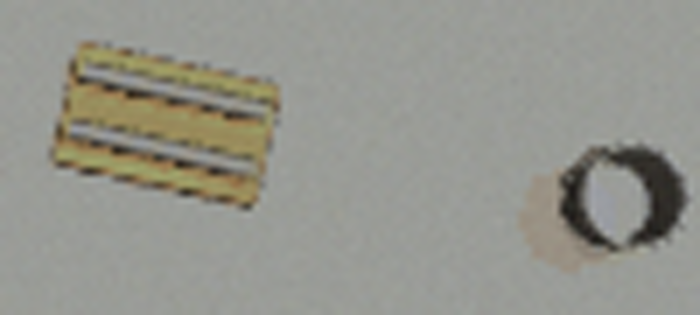

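Run:
```python
from h import *
A=lambda x,y,z:bp("top",115+x/8-.44,165+y/8-.44,z)
B=lambda x,y,z:bp("top",245+x/7-.43,180+y/7-.43,z)
m=[(288,203),(305,253),(300,307),(267,348),(220,372),(168,365),(122,341),(102,292),(107,237)]
M=np.array([A(x,y,.044)[:2] for x,y in m])
s=np.linalg.lstsq(np.c_[2*M,np.ones(9)],(M**2).sum(1),rcond=None)[0];c=s[:2]
p=A(530,212,.048)[:2]; d=c-p
print("dialc",c,"rad",np.linalg.norm(M-c,axis=1).round(4),"plate",p,"dist",np.linalg.norm(d),"yaw",np.degrees(np.arctan2(-d[0],d[1])))
print("mark ang",np.degrees(np.arctan2(*(M-c).T[::-1])).round(1))
b1,b2=A(120,241,.084),A(245,287,.084);print("bar c",(b1+b2)/2,np.linalg.norm(b1-b2),np.degrees(np.arctan2(*(b2-b1)[[1,0]])))
print("rest",np.mean([B(*q,.014) for q in[(80,42),(278,88),(252,207),(55,160)]],0))
e=B(80,72,.036)-B(268,112,.036);print("rest yaw",np.degrees(np.arctan2(-e[0],e[1])),np.linalg.norm(e))
cup=B(632,197,.062);print("cup",cup)
# scene check
im=cv2.imread("pics/scene0.png");print("cup proj rim",proj("scene",cup),"foot",proj("scene",cup*[1,1,0]),"plate",proj("scene",np.append(p,.048)))
```

```text
dialc [0.48273984 0.27059026] rad [0.0434 0.0419 0.043  0.0423 0.0431 0.0416 0.0439 0.0424 0.0422] plate [0.50822369 0.13682823] dist 0.13616793224019585 yaw 10.786514641961698
mark ang [ -50.2  -80.  -110.4 -139.2 -168.1  162.5  133.5  104.1   73. ]
bar c [0.48121453 0.26683626 0.084     ] 0.05345222087657325 -108.94904891735459
rest [ 0.49617754 -0.15164977  0.014     ]
rest yaw -11.014840048548939 0.09066801988514536
cup [ 0.46220438 -0.36385631  0.062     ]
cup proj rim [312.942143   257.25367983] foot [311.39430139 274.2225502 ] plate [224.73215334 176.15237479]
```

```bash
python3 -m inch '[333,-311,0,85.5,60,333,-311,0,85.5,60,333,-311,0,85.5,60,333,-311,0,85.5,60,333,-311,0,85.5,60,333,-311,0,85.5,60,333,-311,0,85.5,60,333,-311,0,85.5,60,333,-311,0,85.5,60,333,-311,0,85.5,60]' 20
cat >> h.py <<'E'
def st():
    s=robot.read_state();from scipy.spatial.transform import Rotation as R
    y=R.from_rotvec(s["orientation"]).as_matrix()
    print(round(s["t"],2),s["tool_pos"].round(4),"yang",round(np.degrees(np.arctan2(y[1,1],y[0,1])),1),"tilt",round(np.degrees(np.arccos(-y[2,2])),2),"op",round(s["opening"],4),"gf",round(s["gripper_force"],2),"F",s["force"].round(1),"q",s["q"].round(2))
E
python3 -c "from h import *;st()"
```

```text
t: 0.93
tool_pos: [0.4298, 0.3192, 0.2183]
orientation: [1.365, -2.829, -0.0]
force: [0.9, 0.2, 0.4]
opening: 0.0561
gripper_force: 0.0
0.93 [0.4298 0.3192 0.2183] yang 141.5 tilt 0.03 op 0.0561 gf 0.0 F [0.9 0.2 0.4] q [ 0.54 -0.04  1.67  0.    1.52 -1.93]
```

```bash
python3 -m inch '[0,0,0,0,60,0,0,0,0,60,0,0,0,0,60]'; python3 -c "from h import *;st()"
```

```text
t: 1.18
tool_pos: [0.4286, 0.3208, 0.2182]
orientation: [1.353, -2.834, -0.001]
force: [0.1, 1.0, 0.5]
opening: 0.0553
gripper_force: 0.0
1.18 [0.4286 0.3208 0.2182] yang 141.0 tilt 0.06 op 0.0553 gf 0.0 F [0.1 1.  0.5] q [ 0.55 -0.04  1.67  0.    1.52 -1.91]
```

```bash
python3 -m inch '[53,-51,0,20,60,53,-51,0,20,60,53,-51,-40,20,60,53,-51,-80,20,60,53,-51,-120,20,60,53,-51,-150,20,60,53,-51,-162,20,60,53,-51,-162,20,60,53,-51,-162,20,60]'
python3 - <<'E'
from h import *;st()
a=read_camera("scene")["image"][130:200,150:270];b=read_camera("top")["image"][160:230,100:220]
cv2.imwrite("pics/c.png",cv2.resize(np.vstack([a,b]),None,fx=4,fy=4,interpolation=2))
E
```

```text
t: 1.93
tool_pos: [0.4812, 0.271, 0.0568]
orientation: [1.829, -2.553, -0.0]
force: [0.6, -0.3, 1.0]
opening: 0.0557
gripper_force: 0.0
1.93 [0.4812 0.271  0.0568] yang 161.2 tilt 0.04 op 0.0557 gf 0.0 F [ 0.6 -0.3  1. ] q [ 0.42  0.14  1.78  0.    1.22 -2.39]
```

View pics/c.png

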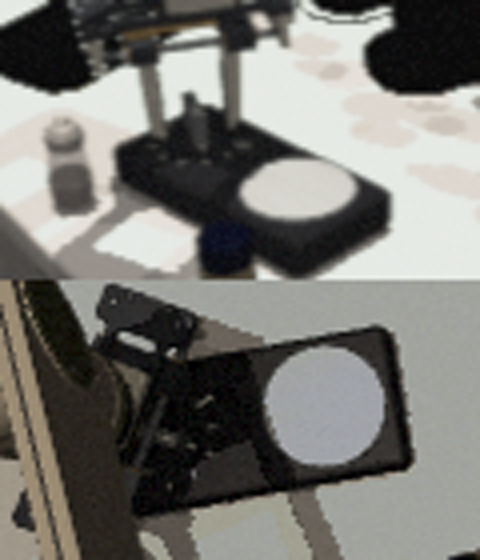

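The picture shows the fingers on either side of the dial bar (bar at about (195,125) in the scene crop). I'll close the fingers and turn 90° clockwise.

```bash
python3 -m inch '[0,0,0,0,0,0,0,0,0,0,0,0,0,0,0,0,0,0,0,0,0,0,0,0,0,0,0,0,0,0]' 25; python3 -m inch '[0,0,0,-7,0,0,0,0,-14,0,0,0,0,-21,0,0,0,0,-28,0,0,0,0,-35,0,0,0,0,-42,0,0,0,0,-49,0,0,0,0,-56,0,0,0,0,-63,0,0,0,0,-70,0]';  python3 -m inch '[0,0,0,-7,0,0,0,0,-14,0,0,0,0,-21,0,0,0,0,-21,0,0,0,0,-21,0]'; python3 -c "from h import *;st()"
```

```text
t: 2.53
tool_pos: [0.482, 0.2697, 0.0568]
orientation: [-1.828, 2.555, -0.0]
force: [0.7, 0.3, 0.8]
opening: 0.0202
gripper_force: 0.0
t: 3.37
tool_pos: [0.4806, 0.2704, 0.0566]
orientation: [0.024, -3.139, -0.001]
force: [-6.9, 1.1, 4.6]
opening: 0.0141
gripper_force: 24.9
t: 3.78
tool_pos: [0.4807, 0.2703, 0.0566]
orientation: [-0.541, -3.092, -0.0]
force: [-5.9, 1.5, 4.9]
opening: 0.0138
gripper_force: 25.0
3.78 [0.4807 0.2703 0.0566] yang 70.2 tilt 0.15 op 0.0138 gf 24.97 F [-5.9  1.5  4.9] q [ 0.42  0.14  1.78  0.    1.22 -0.81]
```

```bash
python3 -m inch '[0,0,0,0,60,0,0,0,0,60,0,0,0,0,60,0,0,0,0,60,0,0,40,0,60,0,0,80,0,60,0,0,120,0,60,0,0,150,0,60]';python3 -c "
from h import *;st()
a=read_camera('top')['image'][165:225,115:210];cv2.imwrite('pics/d.png',cv2.resize(a,None,fx=6,fy=6,interpolation=2))"; python3 -m inch '[-3,-40,0,-7,100,-6,-80,0,-14,100,-8,-120,0,-21,100,-10,-160,0,-28,100,-12,-200,0,-35,100,-14,-240,0,-42,100,-15,-280,0,-49,100,-16,-320,0,-56,100,-17,-360,0,-63,100,-18,-400,0,-70,100]'; python3 -m inch '[0,-40,0,-7,100,0,-80,0,-11,100,0,-120,0,-11,100,0,-160,0,-11,100,0,-200,0,-11,100,0,-234,0,-11,100,0,-234,0,-11,100,0,-234,0,-11,100,0,-234,0,-11,100]';python3 -c "
from h import *;st()
a=read_camera('top')['image'][165:225,115:210];cv2.imwrite('pics/d.png',cv2.resize(a,None,fx=6,fy=6,interpolation=2))
m=(a.max(2)-a.min(2)<25)&(a.min(2)>100)
a=read_camera('scene')['image'];cv2.imwrite('pics/e.png',cv2.resize(a[170:330,200:360],None,fx=3,fy=3,interpolation=2))"
```

```text
t: 4.45
tool_pos: [0.4827, 0.2699, 0.2103]
orientation: [0.54, 3.092, 0.002]
force: [0.5, 0.1, 1.3]
opening: 0.0555
gripper_force: 0.0
4.45 [0.4827 0.2699 0.2103] yang 70.2 tilt 0.17 op 0.0555 gf 0.0 F [0.5 0.1 1.3] q [ 0.42  0.    1.63 -0.    1.5  -0.81]
t: 5.33
tool_pos: [0.4635, -0.1323, 0.2066]
orientation: [2.224, 2.218, 0.0]
force: [1.0, -0.0, -0.1]
opening: 0.0932
gripper_force: 0.0
t: 6.08
tool_pos: [0.4638, -0.364, 0.2061]
orientation: [-2.421, -2.001, -0.0]
force: [0.4, -0.2, -0.6]
opening: 0.0932
gripper_force: 0.0
6.08 [ 0.4638 -0.364   0.2061] yang -10.8 tilt 0.06 op 0.0932 gf 0.0 F [ 0.4 -0.2 -0.6] q [-0.75  0.11  1.53  0.    1.5  -0.56]
```

View pics/d.png

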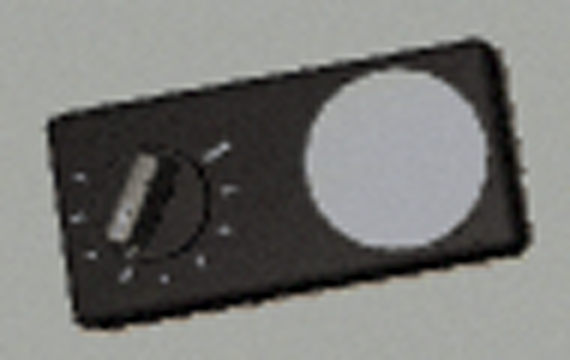

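The dial bar now points at the fifth mark (about (125,275) in the crop), so the setting is 5. Next I'll grasp the beaker.

```bash
python3 -m inch '[-2,0,-40,0,100,-2,0,-80,0,100,-2,0,-120,0,100,-2,0,-155,0,100,-2,0,-185,0,100,-2,0,-185,0,100,-2,0,-185,0,40,-2,0,-185,0,40,-2,0,-185,0,40,-2,0,-185,0,40]' 6; python3 -m inch '[0,0,0,0,40,0,0,0,0,40,0,0,0,0,40]';python3 -c "
from h import *;st()"
```

```text
t: 7.02
tool_pos: [0.4638, -0.3656, 0.0248]
orientation: [2.417, 2.0, 0.001]
force: [0.2, 0.3, 0.4]
opening: 0.0707
gripper_force: 0.0
t: 7.27
tool_pos: [0.4623, -0.3646, 0.0225]
orientation: [2.42, 2.002, 0.0]
force: [0.0, 0.4, -0.0]
opening: 0.051
gripper_force: 0.0
7.27 [ 0.4623 -0.3646  0.0225] yang -10.8 tilt 0.07 op 0.051 gf 0.0 F [ 0.   0.4 -0. ] q [-0.75  0.28  1.7  -0.    1.17 -0.57]
```

```bash
python3 -m inch '[0,0,0,0,40,0,0,0,0,40,0,0,10,0,40,0,0,30,0,40,0,0,50,0,40,7,45,50,0,40,14,92,50,0,40,20,139,50,0,40,20,139,50,0,40,20,139,50,0,40]'; python3 -c "
from h import *;st()
a=read_camera('scene')['image'][200:290,220:340];b=read_camera('top')['image'][165:225,250:340]
cv2.imwrite('pics/f.png',np.vstack([cv2.resize(a,(480,360),interpolation=2),cv2.resize(b,(480,320)[:2],interpolation=2)])[:600])"
```

```text
t: 8.1
tool_pos: [0.482, -0.2214, 0.0717]
orientation: [-2.416, -2.006, -0.001]
force: [-0.8, 0.1, -1.2]
opening: 0.0484
gripper_force: 6.0
8.1 [ 0.482  -0.2214  0.0717] yang -10.6 tilt 0.1 op 0.0484 gf 6.0 F [-0.8  0.1 -1.2] q [-0.53  0.07  1.83  0.    1.24 -0.34]
```

View pics/f.png

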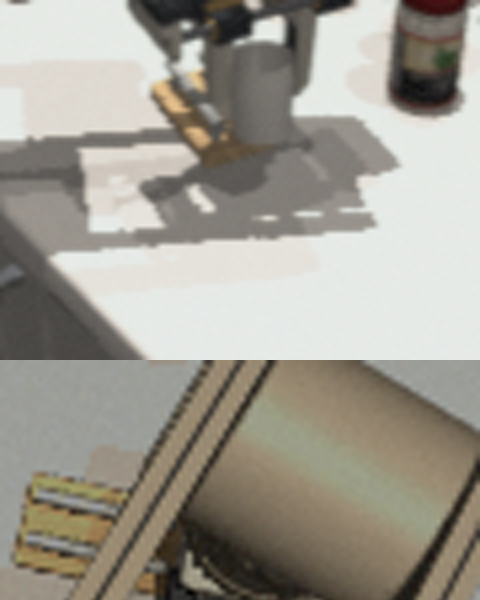

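The beaker hangs upright in the grip, just in front of the rails' -y end. I'll lower it and drag the foot over the rail ends.

```bash
python3 -m inch '[-1,-5,-15,0,40,-1,-5,-30,0,40,-1,-5,-30,0,40,1,3,-30,0,40,2,11,-30,0,40,4,19,-30,0,40,5,27,-30,0,40,7,35,-30,0,40,7,35,-30,0,40,7,35,-30,0,40]' 5; python3 -c "
from h import *;st()
a=read_camera('scene')['image'][200:290,220:340]
cv2.imwrite('pics/g.png',cv2.resize(a,(480,360),interpolation=2))"
```

```text
t: 9.03
tool_pos: [0.4894, -0.1896, 0.0421]
orientation: [2.419, 2.004, 0.0]
force: [-0.5, 0.5, 0.3]
opening: 0.0474
gripper_force: 5.0
9.03 [ 0.4894 -0.1896  0.0421] yang -10.7 tilt 0.04 op 0.0474 gf 5.0 F [-0.5  0.5  0.3] q [-0.47  0.09  1.87 -0.    1.18 -0.28]
```

View pics/g.png

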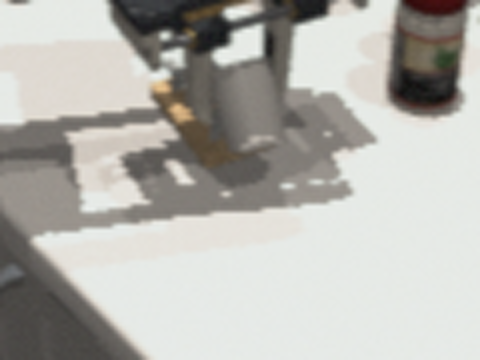

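The beaker is tilting as intended: foot trailing at about (260,145), mouth leading. I'll continue along the rails and lay it down.

```bash
python3 -m inch '[2,8,0,0,40,3,16,0,0,40,5,24,0,0,40,6,32,0,0,40,8,40,0,0,40,9,48,0,0,40,9,48,-3,0,40,9,48,-5,0,40,9,48,-6,0,40,9,48,-6,0,40]' 5; python3 -c "from h import *;st()"; python3 -m inch '[0,0,0,0,55,0,0,0,0,56,0,0,0,0,57,0,0,0,0,60,0,0,0,0,60]'; python3 -c "
from h import *;st()
a=read_camera('scene')['image'][190:280,220:340]
cv2.imwrite('pics/i.png',cv2.resize(a,(600,450),interpolation=2))"
```

```text
t: 9.92
tool_pos: [0.4979, -0.1423, 0.0354]
orientation: [-2.421, -2.002, 0.0]
force: [0.3, 0.9, 0.5]
opening: 0.0477
gripper_force: 5.0
9.92 [ 0.4979 -0.1423  0.0354] yang -10.8 tilt 0.01 op 0.0477 gf 5.0 F [0.3 0.9 0.5] q [-0.38  0.08  1.89  0.    1.17 -0.19]
t: 10.33
tool_pos: [0.498, -0.1424, 0.0357]
orientation: [2.421, 2.002, -0.0]
force: [0.3, 0.1, -0.4]
opening: 0.0555
gripper_force: 0.0
10.33 [ 0.498  -0.1424  0.0357] yang -10.8 tilt 0.01 op 0.0555 gf 0.0 F [ 0.3  0.1 -0.4] q [-0.38  0.08  1.89 -0.    1.17 -0.19]
```

View pics/i.png

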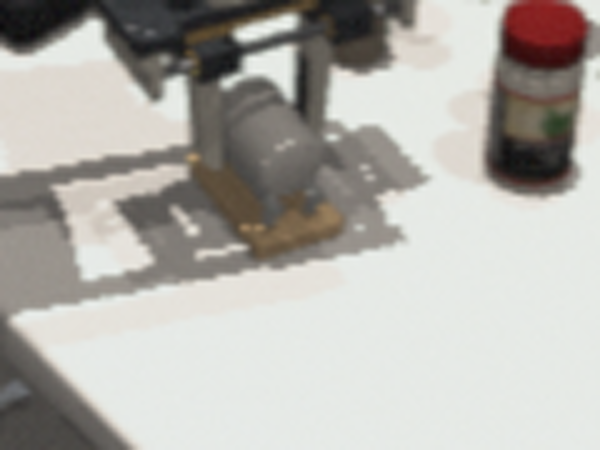

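The beaker lies on the rails, with its foot (pale disc at about (300,165)) towards -y and its mouth towards +y. I'll regrip near the foot and lift so the mouth swings down.

```bash
python3 -m inch '[0,0,0,0,70,0,0,0,0,70,-2,-12,0,0,70,-5,-25,0,0,70,-5,-25,0,0,70,-5,-25,0,0,40,-5,-25,0,0,40,-5,-25,0,0,40,-5,-25,0,0,40,-5,-25,0,0,40]' 4; python3 -m inch '[0,0,0,0,40,0,0,0,0,40,0,0,0,0,40]'; python3 -c "from h import *;st()"
```

```text
t: 11.22
tool_pos: [0.4929, -0.1669, 0.0356]
orientation: [-2.42, -2.003, 0.0]
force: [-0.9, -0.1, -0.4]
opening: 0.0451
gripper_force: 4.0
t: 11.47
tool_pos: [0.4929, -0.167, 0.0355]
orientation: [-2.42, -2.003, 0.0]
force: [-0.9, 0.3, -0.8]
opening: 0.0449
gripper_force: 4.0
11.47 [ 0.4929 -0.167   0.0355] yang -10.8 tilt 0.02 op 0.0449 gf 3.98 F [-0.9  0.3 -0.8] q [-0.43  0.09  1.88  0.    1.17 -0.24]
```

```bash
python3 -m inch '[0,0,6,0,40,0,0,12,0,40,0,0,18,0,40,0,0,24,0,40,0,0,30,0,40,0,0,36,0,40,0,0,44,0,40,0,0,52,0,40,0,0,60,0,40,0,0,60,0,40]'; python3 -m inch '[0,0,8,0,40,0,0,8,0,40,0,0,8,0,40]'; python3 -c "
from h import *;st()
a=read_camera('scene')['image'][165:275,215:355]
cv2.imwrite('pics/j.png',cv2.resize(a,(700,550),interpolation=2))"
```

```text
t: 12.3
tool_pos: [0.4942, -0.1678, 0.0981]
orientation: [2.418, 2.001, 0.002]
force: [0.2, -0.2, -0.7]
opening: 0.0447
gripper_force: 4.0
t: 12.55
tool_pos: [0.4932, -0.1673, 0.104]
orientation: [2.42, 2.002, 0.0]
force: [-0.5, 0.1, -1.7]
opening: 0.045
gripper_force: 4.0
12.55 [ 0.4932 -0.1673  0.104 ] yang -10.8 tilt 0.04 op 0.045 gf 3.99 F [-0.5  0.1 -1.7] q [-0.43  0.    1.84  0.    1.3  -0.24]
```

View pics/j.png

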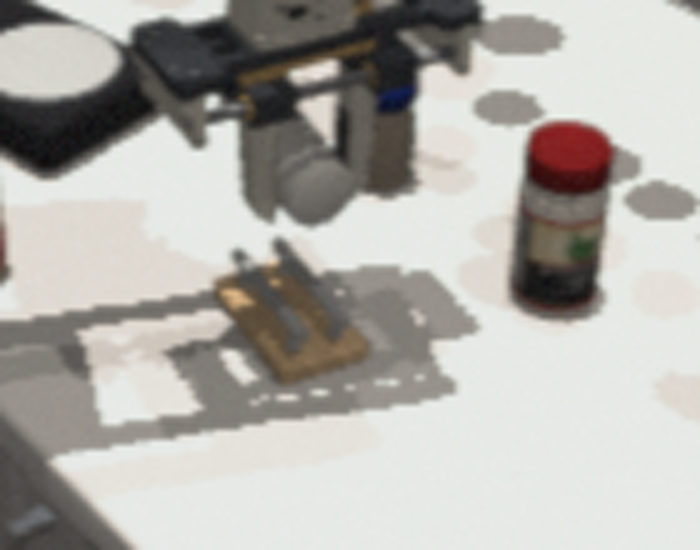

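The beaker is gripped near its foot (pale disc at about (318,190)) and still level, so gravity alone does not swing it. I'll ease the grip and hook the lower rim on the warmer's end edge to tip the mouth down.

```bash
python3 -m inch '[8,35,5,5,40,16,70,5,10,40,24,105,5,15,40,32,140,5,20,40,40,171,5,21.6,40,40,171,5,21.6,40,40,171,5,21.6,40,40,171,5,21.6,40]' 3; python3 -c "
from h import *;st()
p=robot.read_state()['tool_pos'][:2];a=np.radians(10.8);yw=np.array([-np.sin(a),np.cos(a)]);C=np.array([.508,.137])-.06*yw
r=p-C;print('s',r@yw,'x',r@[yw[1],-yw[0]])"
```

```text
t: 13.27
tool_pos: [0.5325, 0.0036, 0.1081]
orientation: [-2.002, -2.42, 0.002]
force: [0.2, 0.2, -1.4]
opening: 0.0449
gripper_force: 3.0
13.27 [0.5325 0.0036 0.1081] yang 10.8 tilt 0.07 op 0.0449 gf 2.99 F [ 0.2  0.2 -1.4] q [-0.09  0.03  1.8  -0.    1.31 -0.28]
s -0.07559427089441578 x -0.0009074853308418489
```

```bash
python3 -m inch '[0,0,-35,0,40,0,0,-67,0,40,0,0,-67,0,40,-2,12,-67,0,40,-4,22,-67,0,40,-5,26,-67,0,40,-6,30,-67,0,40,-6,32,-67,0,40,-6,32,-67,0,40]'; python3 -c "from h import *;st()"
```

```text
t: 14.02
tool_pos: [0.5277, 0.0364, 0.0429]
orientation: [2.0, 2.42, 0.002]
force: [-0.3, 0.8, -0.4]
opening: 0.0451
gripper_force: 3.0
14.02 [0.5277 0.0364 0.0429] yang 10.9 tilt 0.11 op 0.0451 gf 2.99 F [-0.3  0.8 -0.4] q [-0.03  0.1   1.86 -0.    1.18 -0.22]
```

```bash
python3 -m inch '[-1,6,6,0,40,-2,10,13,0,40,-3,14,18,0,40,-4,20,23,0,40,-5,26,27,0,40,-6,32,30,0,40,-7,38,32,0,40,-8,44,33,0,40,-9,50,34,0,40,-11,56,34,0,40]'; python3 -c "
from h import *;st()
im=read_camera('scene')['image'];cv2.imwrite('pics/k.png',im)
s=robot.read_state();g=s['tool_pos']+[0,0,.0188];a=np.radians(10.8);yw=np.array([-np.sin(a),np.cos(a),0])
print('pivot px',proj('scene',g).round(1))
for th in (0,30,60,90):
    n=yw*np.cos(np.radians(th))-np.array([0,0,np.sin(np.radians(th))]);print(th,'foot',proj('scene',g-.016*n).round(1),'mouth',proj('scene',g+.046*n).round(1))
u,v=proj('scene',g).astype(int)
print(im[v-24:v+26:2,u-26:u+28:2].mean(2).astype(int))"
```

```text
t: 14.85
tool_pos: [0.5159, 0.0924, 0.0757]
orientation: [-2.002, -2.421, 0.0]
force: [1.0, 0.1, -1.2]
opening: 0.0448
gripper_force: 3.0
14.85 [0.5159 0.0924 0.0757] yang 10.8 tilt 0.0 op 0.0448 gf 2.99 F [ 1.   0.1 -1.2] q [ 0.08  0.04  1.85 -0.    1.25 -0.11]
pivot px [232.7 169.2]
0 foot [236.1 170.9] mouth [223.4 164.7]
30 foot [235.5 168.6] mouth [225. 171.]
60 foot [234.2 166.5] mouth [228.6 176.8]
90 foot [232.5 165.1] mouth [233.3 180.7]
[[224 160 172 183 129  62  33  48  72  93  93  92  85  79  42  34  48  64
   47  39  41  37  42  67  81  90  21]
 [ 78  69  57  59  59  45  34  27  32  50  61  61  36  32  49  63  43  33
   57  44  28  30  33  25  58  82  22]
 [ 50  83  63  61  63  64  59  47  49  46  38  34  53  92 156  99  58  51
   58  52  31  40  37  10  12  17  10]
 [ 35  39  52  62  66  63  63  60  52  33  58  67  63 148 213 102  63  58
   64  76  79  46  17  11  10  10  17]
 [ 89  64  38  31  57  61  62  60  43  51  60  59  46  39  58  65  78  89
  120 209 204 154  87  88  86  86  87]
 [ 94  85  87  72  42  31  40  39  34  31  70  50  41  28 113 129  88  89
  122 212 
[... 1476 characters left out ...]
 143 149 206 228 231]
 [ 25  24  31  31  50  78 122  84  76  76  76  71  76  55  35  26  27  18
   26  21  32 117 143 143 144 156 208]
 [ 13  20  28  20  24  41  48  43  49  52  45  41  25  24  25  24  23  19
   23  23  36 134 175 141 142 144 143]
 [ 17  18  23  22  20  25  16  25  34  23  28  30  24  21  18  21  23  18
   21  38  79 121 143 207 130 143 156]
 [ 13  12  21  17  24  27  22  22  39  41  28  23  25  20  20  22  19  30
   73 108 130 122 122 122 130 219 230]
 [ 15  19  18  21  17  18  20  20  25  31  27  23  24  15  20  27  48 103
  121 123 125 123 125 127 141 156 213]
 [ 16  18  18  20  37  15  16  18  20  17  25  27  27  22  36  77 116 123
  121 123 122 124 136 144 144 144 146]]
```

```bash
cat >> h.py <<'E'
def tilt(name="scene",im=None,hd=.016,ang=None):
    """score of beaker outline for mouth-down tilt angles, pivot = grasp point"""
    from scipy.spatial.transform import Rotation as R
    s=robot.read_state();g=s["tool_pos"]+[0,0,.0188]
    if im is None: im=read_camera(name)["image"]
    m=R.from_rotvec(s["orientation"]).as_matrix();py=m[:,1];py=py*np.sign(py[0]);yw=np.cross([0,0,1],py)
    G=cv2.cvtColor(im,cv2.COLOR_BGR2GRAY).astype(np.float32);k=4
    G=cv2.GaussianBlur(cv2.resize(G,None,fx=k,fy=k,interpolation=cv2.INTER_CUBIC),(0,0),2)
    gx,gy=cv2.Sobel(G,cv2.CV_32F,1,0),cv2.Sobel(G,cv2.CV_32F,0,1)
    f=np.linspace(0,2*np.pi,60);out=[]
    for th in range(-30,181,10):
        t=np.radians(th);n=yw*np.cos(t)-np.array([0,0,np.sin(t)]);w=np.cross(n,py)
        P=[];
        for d,r in((-hd,.022),(.062-hd,.0245)):
            P+=[g+d*n+r*(np.cos(a)*py+np.sin(a)*w) for a in f]
        h=cv2.convexHull(np.array([(proj(name,p)+.5)*k-.5 for p in P],np.float32))[:,0]
        d=np.roll(h,-1,0)-h;pts=[];nr=[]
        for a,b in zip(h,d):
            L=np.hypot(*b);q=np.arange(0,L,1.)
            if L>0: pts+=[a+b*x/L for x in q];nr+=[(b[1]/L,-b[0]/L)]*len(q)
        pts=np.array(pts);nr=np.array(nr);i=pts.round().astype(int)
        # right/lower outward, only away from the hand
        dd=gx[i[:,1],i[:,0]]*nr[:,0]+gy[i[:,1],i[:,0]]*nr[:,1]
        out.append((th,round(float(np.abs(dd).mean()),1),round(float(dd.mean()),1)))
    return out
E
python3 -c "
from h import *
print(tilt(im=cv2.imread('pics/k.png')))"
```

```text
[(-30, 16.5, -8.2), (-20, 17.1, -6.4), (-10, 22.0, -2.3), (0, 28.4, 11.3), (10, 37.8, 10.9), (20, 33.5, 5.5), (30, 28.2, 4.7), (40, 22.9, 7.0), (50, 20.2, 7.5), (60, 20.0, 1.5), (70, 26.4, -2.3), (80, 22.8, -0.1), (90, 21.4, 5.6), (100, 23.1, 9.7), (110, 23.4, 12.1), (120, 23.2, 12.6), (130, 24.7, 11.0), (140, 15.4, 4.2), (150, 11.2, 5.5), (160, 14.0, 9.2), (170, 17.2, 11.5), (180, 18.9, 10.6)]
```

```bash
python3 -m inch '[4,-20,12,0,40,9,-50,12,0,40,15,-79,12,0,40,15,-79,-5,0,40,15,-79,-21,0,40,15,-79,-21,0,40,12,-64,-21,0,40,11,-57,-21,0,40,10,-54,-21,0,40,10,-51,-21,0,40]'; python3 -c "
from h import *;st();print([x[:2] for x in tilt()][:15])"; python3 -m inch '[0,2,1,0,40,-1,4,2,0,40,-1,5,4,0,40]';  python3 -c "
from h import *;st();print([x[:2] for x in tilt()][:15])"
```

```text
t: 15.73
tool_pos: [0.5261, 0.0414, 0.0552]
orientation: [2.001, 2.422, 0.0]
force: [0.3, 0.1, -0.7]
opening: 0.0447
gripper_force: 3.0
15.73 [0.5261 0.0414 0.0552] yang 10.9 tilt 0.03 op 0.0447 gf 2.99 F [ 0.3  0.1 -0.7] q [-0.02  0.08  1.85 -0.    1.21 -0.21]
[(-30, 22.3), (-20, 22.6), (-10, 28.8), (0, 31.4), (10, 38.6), (20, 39.5), (30, 36.7), (40, 35.7), (50, 25.5), (60, 19.4), (70, 16.3), (80, 21.2), (90, 23.0), (100, 21.8), (110, 19.7)]
t: 16.03
tool_pos: [0.5248, 0.0459, 0.0588]
orientation: [-2.002, -2.42, 0.0]
force: [-0.1, -0.8, -2.0]
opening: 0.0448
gripper_force: 3.0
16.03 [0.5248 0.0459 0.0588] yang 10.8 tilt 0.01 op 0.0448 gf 2.99 F [-0.1 -0.8 -2. ] q [-0.01  0.07  1.85 -0.    1.22 -0.2 ]
[(-30, 25.8), (-20, 25.8), (-10, 29.0), (0, 36.5), (10, 43.5), (20, 47.1), (30, 42.5), (40, 34.7), (50, 30.1), (60, 22.5), (70, 19.7), (80, 22.3), (90, 23.1), (100, 22.0), (110, 22.0)]
```

```bash
python3 -m inch '[-1,4,2,0,40,-2,7,5,0,40,-2,10,7,0,40,-3,14,8,0,40,-3,17,10,0,40,-4,20,11,0,40]'; python3 -c "
from h import *;st();print([x[:2] for x in tilt()][3:15])"; python3 -m inch '[-1,3,1,0,40,-1,7,2,0,40,-2,10,3,0,40,-3,14,3,0,40,-3,17,3,0,40,-4,20,3,0,40]';  python3 -c "
from h import *;st();print([x[:2] for x in tilt()][3:15])"
```

```text
t: 16.58
tool_pos: [0.5211, 0.0662, 0.07]
orientation: [2.002, 2.421, 0.0]
force: [0.2, -0.4, -1.1]
opening: 0.0453
gripper_force: 3.0
16.58 [0.5211 0.0662 0.07  ] yang 10.8 tilt 0.02 op 0.0453 gf 2.99 F [ 0.2 -0.4 -1.1] q [ 0.03  0.05  1.85  0.    1.24 -0.16]
[(0, 34.1), (10, 43.0), (20, 42.1), (30, 37.8), (40, 32.3), (50, 24.5), (60, 19.3), (70, 15.2), (80, 19.9), (90, 33.1), (100, 41.8), (110, 36.1)]
t: 17.13
tool_pos: [0.517, 0.0862, 0.0726]
orientation: [2.002, 2.421, 0.0]
force: [0.6, -0.6, -1.7]
opening: 0.0449
gripper_force: 3.0
17.13 [0.517  0.0862 0.0726] yang 10.8 tilt 0.0 op 0.0449 gf 2.99 F [ 0.6 -0.6 -1.7] q [ 0.07  0.05  1.85 -0.    1.24 -0.12]
[(0, 33.2), (10, 42.6), (20, 37.1), (30, 31.5), (40, 27.2), (50, 26.4), (60, 26.1), (70, 20.2), (80, 19.5), (90, 19.8), (100, 20.1), (110, 20.7)]
```

```bash
python3 -m inch '[5,-25,12,0,40,12,-62,12,0,40,12,-62,-5,0,40,12,-62,-25,0,40,12,-62,-25,0,40,10,-52,-25,0,40,9,-49,-25,0,40,9,-46,-25,0,40,8,-43,-25,0,40,8,-40,-25,0,40]'; python3 -c "
from h import *;st();print([x[:2] for x in tilt()][2:15])"; python3 -m inch '[0,3,0,0,40,-1,6,0,0,40,-2,9,0,0,40,-2,12,0,0,40]';  python3 -c "
from h import *;st();print([x[:2] for x in tilt()][2:15])"
```

```text
t: 18.02
tool_pos: [0.5256, 0.0464, 0.0487]
orientation: [2.0, 2.42, 0.001]
force: [0.8, -3.3, 2.6]
opening: 0.045
gripper_force: 3.1
18.02 [0.5256 0.0464 0.0487] yang 10.9 tilt 0.1 op 0.045 gf 3.1 F [ 0.8 -3.3  2.6] q [-0.01  0.09  1.86 -0.    1.19 -0.2 ]
[(-10, 24.1), (0, 26.9), (10, 34.5), (20, 35.1), (30, 32.4), (40, 29.1), (50, 21.7), (60, 16.6), (70, 15.2), (80, 17.9), (90, 19.4), (100, 19.3), (110, 19.0)]
t: 18.4
tool_pos: [0.5236, 0.0579, 0.0483]
orientation: [2.002, 2.419, 0.001]
force: [0.2, -3.5, 4.0]
opening: 0.0459
gripper_force: 3.1
18.4 [0.5236 0.0579 0.0483] yang 10.8 tilt 0.08 op 0.0459 gf 3.09 F [ 0.2 -3.5  4. ] q [ 0.01  0.09  1.86 -0.    1.19 -0.18]
[(-10, 23.3), (0, 23.8), (10, 24.3), (20, 24.0), (30, 21.7), (40, 25.8), (50, 29.1), (60, 21.3), (70, 19.4), (80, 20.1), (90, 16.1), (100, 14.0), (110, 10.2)]
```

```bash
python3 -c "
from h import *
im=read_camera('scene')['image']
for hd in (.016,.022,.027,.032,.037): print(hd,[x[:2] for x in tilt(im=im,hd=hd)][2:14])"
```

```text
0.016 [(-10, 23.7), (0, 24.1), (10, 24.8), (20, 24.4), (30, 20.9), (40, 23.0), (50, 28.9), (60, 21.0), (70, 20.3), (80, 19.5), (90, 15.1), (100, 12.7)]
0.022 [(-10, 27.3), (0, 28.5), (10, 30.2), (20, 31.4), (30, 30.4), (40, 34.5), (50, 37.6), (60, 20.7), (70, 17.9), (80, 20.0), (90, 18.2), (100, 19.3)]
0.027 [(-10, 20.4), (0, 23.6), (10, 27.2), (20, 29.3), (30, 32.3), (40, 39.0), (50, 40.3), (60, 32.5), (70, 33.8), (80, 30.1), (90, 27.6), (100, 27.3)]
0.032 [(-10, 19.5), (0, 21.3), (10, 22.7), (20, 23.9), (30, 29.0), (40, 35.9), (50, 39.2), (60, 44.8), (70, 34.7), (80, 20.8), (90, 21.9), (100, 22.7)]
0.037 [(-10, 21.5), (0, 21.3), (10, 21.2), (20, 19.9), (30, 24.5), (40, 26.9), (50, 36.3), (60, 47.7), (70, 32.6), (80, 19.6), (90, 20.1), (100, 18.6)]
```

The beaker has tipped to about 55° mouth-down, and the grip is now near mid-cup. I'll lift it over the plate.

```bash
python3 -m inch '[2,-8,0,0,40,2,-12,10,0,40,2,-12,35,0,40,2,-12,48,0,40,-5,25,48,0,40,-10,52,48,0,40,-10,52,35,0,40,-10,52,26,0,40,-10,52,26,0,40,-10,52,26,0,40]'; python3 -c "
from h import *;st();im=read_camera('scene')['image']
for hd in (.022,.027,.032,.037): print(hd,[x[:2] for x in tilt(im=im,hd=hd)][4:14])"
```

```text
t: 19.33
tool_pos: [0.5119, 0.1089, 0.0726]
orientation: [-2.002, -2.418, 0.003]
force: [0.2, -0.3, -0.2]
opening: 0.0454
gripper_force: 3.0
19.33 [0.5119 0.1089 0.0726] yang 10.8 tilt 0.17 op 0.0454 gf 2.99 F [ 0.2 -0.3 -0.2] q [ 0.11  0.05  1.85 -0.    1.25 -0.08]
0.022 [(10, 34.0), (20, 32.0), (30, 35.3), (40, 37.0), (50, 27.5), (60, 18.2), (70, 10.9), (80, 12.2), (90, 14.9), (100, 25.9)]
0.027 [(10, 29.7), (20, 30.7), (30, 35.4), (40, 38.6), (50, 28.1), (60, 20.7), (70, 23.2), (80, 25.0), (90, 24.7), (100, 24.8)]
0.032 [(10, 22.8), (20, 25.1), (30, 29.8), (40, 31.7), (50, 27.7), (60, 31.0), (70, 33.0), (80, 24.4), (90, 22.2), (100, 25.6)]
0.037 [(10, 17.2), (20, 21.6), (30, 25.7), (40, 24.9), (50, 24.5), (60, 37.6), (70, 29.4), (80, 13.4), (90, 14.5), (100, 15.2)]
```

```bash
python3 -m inch '[-1,4,-1,0,40,-1,8,-1,0,40,-2,12,-2,0,40,-3,16,-2,0,40,-4,20,-3,0,40,-4,24,-4,0,40]'; python3 -c "
from h import *;st();im=read_camera('scene')['image']
for hd in (.022,.027,.032,.037): print(hd,[x[:2] for x in tilt(im=im,hd=hd)][6:16])";  python3 -m inch '[-1,4,-1,0,40,-1,8,-2,0,40,-2,12,-4,0,40]'; python3 -c "
from h import *;st();im=read_camera('scene')['image']
for hd in (.022,.027,.032,.037): print(hd,[x[:2] for x in tilt(im=im,hd=hd)][6:16])"
```

```text
t: 19.88
tool_pos: [0.5088, 0.1343, 0.0697]
orientation: [2.002, 2.421, 0.0]
force: [-0.5, 0.4, -0.8]
opening: 0.0456
gripper_force: 3.0
19.88 [0.5088 0.1343 0.0697] yang 10.8 tilt 0.01 op 0.0456 gf 2.99 F [-0.5  0.4 -0.8] q [ 0.16  0.06  1.85  0.    1.24 -0.03]
0.022 [(30, 28.1), (40, 32.8), (50, 25.7), (60, 16.1), (70, 11.0), (80, 14.5), (90, 18.4), (100, 23.5), (110, 27.1), (120, 25.1)]
0.027 [(30, 31.9), (40, 36.7), (50, 27.2), (60, 17.1), (70, 17.7), (80, 22.4), (90, 21.2), (100, 17.3), (110, 13.4), (120, 19.6)]
0.032 [(30, 28.6), (40, 32.5), (50, 27.0), (60, 24.8), (70, 28.6), (80, 25.8), (90, 24.0), (100, 26.7), (110, 33.1), (120, 30.4)]
0.037 [(30, 23.4), (40, 26.4), (50, 26.7), (60, 36.4), (70, 30.3), (80, 15.3), (90, 15.1), (100, 18.9), (110, 30.1), (120, 33.6)]
t: 20.18
tool_pos: [0.5072, 0.1462, 0.0658]
orientation: [2.002, 2.42, 0.001]
force: [0.5, 0.5, -0.8]
opening: 0.0455
gripper_force: 3.0
20.18 [0.5072 0.1462 0.0658] yang 10.8 tilt 0.03 op 0.0455 gf 2.99 F [ 0.5  0.5 -0.8] q [ 0.18  0.07  1.85  0.    1.23 -0.  ]
0.022 [(30, 23.8), (40, 27.1), (50, 24.9), (60, 19.5), (70, 18.0), (80, 17.7), (90, 19.0), (100, 23.2), (110, 25.5), (120, 24.6)]
0.027 [(30, 30.3), (40, 35.6), (50, 28.4), (60, 17.0), (70, 19.6), (80, 24.6), (90, 21.7), (100, 16.1), (110, 14.0), (120, 21.5)]
0.032 [(30, 27.6), (40, 34.2), (50, 27.9), (60, 23.4), (70, 27.1), (80, 26.1), (90, 22.8), (100, 24.9), (110, 29.8), (120, 26.8)]
0.037 [(30, 23.0), (40, 27.6), (50, 28.2), (60, 34.2), (70, 28.0), (80, 15.5), (90, 13.2), (100, 16.5), (110, 27.7), (120, 33.2)]
```

```bash
python3 -m inch '[2,-12,6,0,40,5,-26,6,0,40,5,-26,2,0,40,5,-26,-1,0,40,5,-24,-3,0,40,4,-20,-4,0,40,4,-17,-5,0,40,3,-14,-6,0,40,2,-11,-7,0,40,2,-9,-8,0,40]'; python3 -c "
from h import *;st();im=read_camera('scene')['image']
for hd in (.022,.027,.032,.037): print(hd,[x[:2] for x in tilt(im=im,hd=hd)][6:16])"
```

```text
t: 21.07
tool_pos: [0.5093, 0.1373, 0.0582]
orientation: [2.001, 2.421, 0.001]
force: [-0.3, -1.5, 3.8]
opening: 0.0456
gripper_force: 3.1
21.07 [0.5093 0.1373 0.0582] yang 10.8 tilt 0.06 op 0.0456 gf 3.05 F [-0.3 -1.5  3.8] q [ 0.17  0.07  1.85 -0.    1.21 -0.02]
0.022 [(30, 19.8), (40, 23.6), (50, 28.7), (60, 25.0), (70, 17.8), (80, 16.5), (90, 17.6), (100, 18.1), (110, 16.1), (120, 13.3)]
0.027 [(30, 23.9), (40, 28.7), (50, 32.3), (60, 22.1), (70, 20.5), (80, 23.6), (90, 20.4), (100, 13.1), (110, 14.6), (120, 23.6)]
0.032 [(30, 20.1), (40, 28.1), (50, 29.8), (60, 27.2), (70, 33.5), (80, 32.6), (90, 26.6), (100, 27.3), (110, 31.3), (120, 24.6)]
0.037 [(30, 15.2), (40, 23.1), (50, 24.5), (60, 35.3), (70, 31.1), (80, 15.8), (90, 13.2), (100, 12.4), (110, 21.2), (120, 28.9)]
```

```bash
python3 -m inch '[-1,3,-1,0,40,-1,6,-2,0,40,-1,8,-3,0,40,-2,10,-4,0,40,-2,10,-5,0,40]'; python3 -c "
from h import *;st();im=read_camera('scene')['image']
for hd in (.022,.027,.032,.037,.042): print(hd,[x[:2] for x in tilt(im=im,hd=hd)][7:16])"
```

```text
t: 21.53
tool_pos: [0.5069, 0.1474, 0.0526]
orientation: [-2.002, -2.421, -0.001]
force: [-0.7, -0.3, 4.2]
opening: 0.0458
gripper_force: 3.0
21.53 [0.5069 0.1474 0.0526] yang 10.8 tilt 0.02 op 0.0458 gf 2.99 F [-0.7 -0.3  4.2] q [ 0.19  0.08  1.85  0.    1.2  -0.  ]
0.022 [(40, 20.1), (50, 19.7), (60, 15.7), (70, 11.8), (80, 13.1), (90, 11.5), (100, 10.4), (110, 9.1), (120, 6.9)]
0.027 [(40, 24.7), (50, 25.7), (60, 19.5), (70, 15.9), (80, 16.2), (90, 14.6), (100, 11.7), (110, 8.1), (120, 6.3)]
0.032 [(40, 23.4), (50, 29.1), (60, 27.8), (70, 20.5), (80, 16.0), (90, 13.5), (100, 13.4), (110, 14.8), (120, 13.8)]
0.037 [(40, 18.3), (50, 25.0), (60, 34.3), (70, 20.6), (80, 13.6), (90, 14.0), (100, 13.8), (110, 13.7), (120, 15.1)]
0.042 [(40, 13.1), (50, 20.6), (60, 37.0), (70, 24.2), (80, 14.4), (90, 14.5), (100, 14.1), (110, 12.3), (120, 10.7)]
```

```bash
python3 -c "
from h import *
im=read_camera('scene')['image'];cv2.imwrite('pics/l.png',im)
for hd in (.02,.024,.028,.032,.036,.04,.044): print(hd,[x[1] for x in tilt(im=im,hd=hd)])
g=robot.read_state()['tool_pos']+[0,0,.0188];u,v=proj('scene',g).round().astype(int);print(u,v)
print(im[v-12:v+22,u-20:u+24].mean(2).astype(int)//10)" | sed 's/\[\[/ [/'
```

```text
0.02 [15.8, 18.1, 17.3, 15.9, 15.9, 12.5, 14.7, 17.5, 18.2, 16.6, 14.7, 13.7, 11.5, 10.3, 9.2, 9.5, 9.8, 9.1, 15.2, 18.3, 10.5, 7.5]
0.024 [15.3, 17.1, 17.1, 17.5, 20.5, 18.2, 21.1, 22.4, 23.2, 16.8, 12.8, 13.9, 12.4, 10.0, 8.0, 6.3, 6.6, 9.9, 14.5, 18.8, 11.9, 8.5]
0.028 [12.2, 16.4, 16.7, 18.9, 20.9, 20.0, 23.8, 24.5, 27.0, 21.2, 17.2, 16.7, 15.3, 12.8, 8.6, 5.3, 5.4, 12.7, 20.1, 21.2, 15.0, 11.8]
0.032 [17.1, 20.0, 18.6, 18.7, 17.8, 17.7, 21.3, 22.2, 27.9, 28.1, 19.7, 15.1, 13.4, 13.4, 15.0, 14.4, 15.6, 16.4, 18.5, 18.8, 16.2, 16.2]
0.036 [16.8, 21.8, 19.3, 15.4, 13.0, 13.2, 16.8, 18.5, 26.1, 32.7, 19.7, 12.5, 12.2, 12.3, 13.5, 17.5, 17.3, 14.5, 15.6, 16.2, 16.0, 19.5]
0.04 [11.0, 17.7, 16.6, 11.6, 8.8, 9.3, 12.7, 14.5, 22.3, 35.6, 24.5, 15.5, 16.5, 16.5, 13.9, 11.2, 13.8, 15.7, 18.1, 19.4, 19.0, 20.5]
0.044 [13.3, 16.5, 15.0, 9.6, 7.4, 7.2, 10.0, 11.9, 19.7, 35.9, 22.2, 14.3, 16.3, 16.2, 16.0, 14.2, 15.6, 14.8, 16.2, 20.0, 20.8, 18.6]
222 169
 [ 8  7  6 ... 21 21 21]
 [ 9  8  8 ... 21 21 21]
 [ 8  9  8 ... 21 21 21]
 ...
 [ 2  2  1 ...  5  7  8]
 [ 2  2  1 ...  8 11 12]
 [ 2  2  2 ... 12 13 14]]
```

```bash
python3 -c "
from h import *
im=cv2.imread('pics/l.png');u,v=222,169
c=im[v-16:v+22,u-26:u+24].mean(2)
print('\n'.join(''.join('0123456789ABCDEFGHIJKLMNOP'[int(x)//10] for x in r) for r in c))
for th,hd in((0,.027),(60,.042),(90,.038)):
    g=robot.read_state()['tool_pos']+[0,0,.0188];a=np.radians(10.8);t=np.radians(th)
    n=np.array([-np.sin(a)*np.cos(t),np.cos(a)*np.cos(t),-np.sin(t)])
    print(th,hd,(proj('scene',g-hd*n)-[u-26,v-16]).round(1),(proj('scene',g+(.062-hd)*n)-[u-26,v-16]).round(1))"
```

```text
64323456665556544566654447AA7666789CILMMMMMLLLLLLK
97643334566665433455555443469988889CJMNMMLLLLLLLLL
888764333454333233455543335BGF99889CJMNMLLLLLLLLLL
778887643333355324786433327GLH98989CJMNMLLLLLLLLLL
888998876434687446996323234ACA87889CJMNMLLLLLLLLLL
88889898888899758AA754323458ABB9889CKMNMMMLLLLLLLL
888999898999998668754334689BCCB9889CJMNNNNMMMLLLLL
668889989989998666665458BCCCBA99999CJMNNNMMLLLLLLL
55668899997789877888788BCCAA9999ABACJMNNMMLLKLLLLL
55556788888689889899889ABAAAABCCCCBCJMNNMMLKLKLLLL
555554557888999888998899AAABCCCCCCBCKMNNNMLLLLLLLL
444344445678898888999899ABCDCCCCCCBCKMNNNMMLLLLLLL
34333334344689AAA9998888ABDDCCCCCBACJMNNNNMMMMLLLL
3333333332345898889888899ACCCCCCCBACJMNNNNNNNNMMMM
333333222344445578898899999ACCCBA99CJMNNNNNNNNNNNN
22222223357643457888988898989998779CKMNNNNNNNNNNNN
43334543345533357888988888888876479CJMNNNNNNNNNNNN
54349A743334333478899888888887643789CGLMMNNNNNNNNN
4334554333433434688998988888775437888ADHLMNNNNNNNN
33434443333343335789988888877776578999ABDHLMMNNNNN
33343333333333225789989988777777778AAAAA99BGLMMMNN
33333333433322246888899987777
[... 235 characters left out ...]
1221357877777899AAAAAAAAAAAAAABBA73222222
112222221112226BB98889AAAAAAAAAAAAAAAAA99643221222
2212211212122248CEDBAAAAAAAAAAAAAAAAAA986432222222
22112222221212358BFHEBAAAAAAABAAAAAAA9753222222222
3112122212121223469BDCAAAAABEEBA9A9865432322222222
54222121221222223456777889ADEECA766433322121222221
B8642112122212222333333455688875533222222222212222
IFA85222221222222222223344444444332222222212222122
LKID6222121222221222223344333332222222121222221235
LMKD5222112222211222233333333322222122222222123578
MMI932221222212122121223333332222221222221223478BC
LMH7212222222222111221223322332222222221212358ACDE
0 0.027 [31.8 19.1] [19.7 13. ]
60 0.042 [30.1  9.3] [24.8 19.7]
90 0.038 [25.8  6.9] [26.8 22.3]
```

```bash
sed -i 's/range(-30,181,10)/(ang if ang is not None else range(-30,181,10))/' h.py; python3 -c "
from h import *
im=cv2.imread('pics/l.png');A=range(52,92,4);print(list(A))
for hd in (.036,.039,.042,.045,.048,.051): print(hd,[x[1] for x in tilt(im=im,hd=hd,ang=A)])"
```

```text
[52, 56, 60, 64, 68, 72, 76, 80, 84, 88]
0.036 [27.7, 31.1, 32.7, 30.0, 23.0, 16.7, 13.7, 12.5, 12.4, 12.4]
0.039 [26.3, 31.3, 35.1, 34.0, 27.2, 20.2, 15.7, 15.7, 16.3, 16.7]
0.042 [24.4, 30.3, 36.9, 36.6, 29.3, 20.0, 13.6, 12.5, 12.1, 12.5]
0.045 [21.8, 29.0, 35.9, 35.2, 26.9, 20.4, 16.2, 15.8, 16.8, 17.6]
0.048 [19.3, 28.1, 32.2, 33.4, 32.1, 25.6, 18.3, 17.1, 17.5, 17.7]
0.051 [18.5, 26.1, 28.3, 36.5, 34.2, 24.8, 17.4, 16.0, 17.4, 16.7]
```

```bash
python3 -m inch '[0,0,5,0,40,2,-9,6,0,40,3,-18,6,0,40,3,-18,3,0,40,3,-18,1,0,40,3,-18,1,0,40]'; python3 -c "
from h import *;st();im=read_camera('scene')['image'];A=range(48,92,4);print(list(A))
for hd in (.042,.045,.048,.051): print(hd,[x[1] for x in tilt(im=im,hd=hd,ang=A)])"
```

```text
t: 22.13
tool_pos: [0.5097, 0.1284, 0.053]
orientation: [-2.003, -2.419, 0.001]
force: [0.4, 0.2, -0.5]
opening: 0.0459
gripper_force: 3.0
22.13 [0.5097 0.1284 0.053 ] yang 10.7 tilt 0.04 op 0.0459 gf 3.0 F [ 0.4  0.2 -0.5] q [ 0.15  0.08  1.86  0.    1.21 -0.04]
[48, 52, 56, 60, 64, 68, 72, 76, 80, 84, 88]
0.042 [14.8, 23.2, 29.2, 32.6, 31.9, 25.7, 18.2, 13.0, 13.3, 13.7, 12.9]
0.045 [13.2, 19.6, 26.9, 32.1, 31.2, 25.5, 17.7, 14.6, 16.4, 17.6, 17.2]
0.048 [11.3, 17.3, 26.5, 30.0, 29.3, 29.9, 24.0, 18.7, 18.0, 18.0, 15.5]
0.051 [10.7, 18.3, 24.2, 26.0, 33.3, 32.6, 24.0, 17.0, 16.3, 15.7, 15.3]
```

The beaker holds at about 62° mouth-down, and letting go there could tip it over. I'll push its side against the rest's +y rail ends to bring it vertical, then stand it on the worktop to regrip.

```bash
python3 -m inch '[0,0,30,0,40,0,0,60,0,40,0,-35,65,-6,40,1,-75,65,-12,40,2,-115,65,-18,40,3,-155,65,-21.6,40,4,-186,65,-21.6,40,4,-186,65,-21.6,40,4,-186,65,-21.6,40]'; python3 -m inch '[0,0,-35,0,40,0,0,-70,0,40,0,0,-100,0,40,0,0,-107,0,40,0,0,-107,0,40]'; python3 -c "
from h import *;st();im=read_camera('scene')['image'];A=range(48,92,4);print(list(A))
for hd in (.039,.042,.045,.048,.051): print(hd,[x[1] for x in tilt(im=im,hd=hd,ang=A)])
p=robot.read_state()['tool_pos'][:2]-[.4962,-.1516];a=np.radians(-11);print('s',p@[-np.sin(a),np.cos(a)],'x',p@[np.cos(a),np.sin(a)])"
```

```text
t: 22.93
tool_pos: [0.5138, -0.0584, 0.1185]
orientation: [-2.423, -1.999, 0.0]
force: [-0.3, 0.2, -1.4]
opening: 0.046
gripper_force: 3.0
t: 23.35
tool_pos: [0.5111, -0.0553, 0.0088]
orientation: [-2.415, -2.001, 0.006]
force: [0.4, 0.2, -0.3]
opening: 0.0454
gripper_force: 3.0
23.35 [ 0.5111 -0.0553  0.0088] yang -10.7 tilt 0.37 op 0.0454 gf 2.99 F [ 0.4  0.2 -0.3] q [-0.21  0.12  1.91  0.    1.12 -0.02]
[48, 52, 56, 60, 64, 68, 72, 76, 80, 84, 88]
0.039 [11.8, 12.0, 12.1, 12.3, 12.9, 19.1, 24.2, 25.8, 25.1, 23.6, 21.7]
0.042 [11.7, 11.5, 11.7, 12.4, 17.5, 25.3, 27.3, 24.3, 21.2, 22.3, 24.7]
0.045 [11.9, 11.5, 11.6, 14.9, 24.3, 28.8, 24.1, 20.1, 23.2, 26.8, 28.1]
0.048 [12.7, 12.3, 13.0, 20.5, 29.5, 25.8, 19.7, 22.4, 25.5, 25.9, 24.7]
0.051 [14.3, 13.7, 16.2, 27.2, 30.6, 20.3, 22.8, 23.9, 22.5, 20.2, 17.9]
s 0.09718350981213462 x -0.001578742109311055
```

```bash
python3 -m inch '[-2,-10,2,0,40,-3,-14,2,0,40,-3,-17,2,0,40,-4,-20,2,0,40,-5,-23,2,0,40,-5,-26,2,0,40,-6,-29,2,0,40,-6,-29,2,0,40]'; python3 -c "
from h import *;st();im=read_camera('scene')['image'];cv2.imwrite('pics/m.png',im);A=range(56,112,4);print(list(A))
for hd in (.039,.042,.045,.048,.051): print(hd,[x[1] for x in tilt(im=im,hd=hd,ang=A)])
p=robot.read_state()['tool_pos'][:2]-[.4962,-.1516];a=np.radians(-11);print('s',p@[-np.sin(a),np.cos(a)],'x',p@[np.cos(a),np.sin(a)])"
```

```text
t: 24.07
tool_pos: [0.508, -0.0869, 0.0138]
orientation: [2.421, 2.002, -0.0]
force: [0.9, 0.6, -0.0]
opening: 0.0452
gripper_force: 3.0
24.07 [ 0.508  -0.0869  0.0138] yang -10.8 tilt 0.02 op 0.0452 gf 3.0 F [ 0.9  0.6 -0. ] q [-0.27  0.11  1.91 -0.    1.13 -0.08]
[56, 60, 64, 68, 72, 76, 80, 84, 88, 92, 96, 100, 104, 108]
0.039 [14.8, 14.6, 13.8, 13.5, 17.9, 21.0, 22.6, 21.8, 20.4, 20.8, 22.8, 25.8, 28.2, 29.2]
0.042 [14.8, 14.0, 13.5, 19.4, 24.2, 25.0, 23.3, 20.6, 17.1, 17.8, 21.2, 24.8, 28.1, 28.1]
0.045 [14.5, 13.4, 17.4, 25.9, 27.8, 23.1, 19.4, 20.1, 20.8, 22.0, 26.0, 29.1, 31.5, 30.9]
0.048 [14.3, 14.3, 24.1, 29.8, 23.5, 18.9, 22.3, 24.4, 23.9, 23.3, 26.4, 29.9, 31.8, 32.7]
0.051 [14.8, 18.6, 29.6, 26.6, 19.7, 22.5, 25.4, 25.0, 22.2, 19.8, 21.6, 24.7, 28.0, 30.3]
s 0.06601452988247568 x -0.0008704252002197581
```

```bash
python3 -c "
from h import *
im=cv2.imread('pics/m.png')
g=robot.read_state()['tool_pos']+[0,0,.0188];u,v=proj('scene',g).round().astype(int);print(u,v)
c=im[v-30:v+24,u-26:u+28].mean(2)
print('\n'.join('%2d '%i+''.join('0123456789ABCDEFGHIJKLMNOP'[int(x)//10] for x in r) for i,r in enumerate(c)))
a=np.radians(-11);yr=np.array([-np.sin(a),np.cos(a),0]);xr=np.array([np.cos(a),np.sin(a),0]);R0=np.array([.4962,-.1516,0])
for s,x in((45,14),(45,-14),(-45,14)): print('rail',s,x,(proj('scene',R0+yr*s/1e3+xr*x/1e3+[0,0,.036])-[u-26,v-30]).round(1))
for z in (-.014,.0,.02,.048): print('axis',z,(proj('scene',g+[0,0,z])-[u-26,v-30]).round(1))
print('TCP tip',(proj('scene',g-[0,0,.019]+xr*.024)-[u-26,v-30]).round(1),(proj('scene',g-[0,0,.019]-xr*.024)-[u-26,v-30]).round(1))"
```

```text
263 210
 0 A64443333257888889987776557889999997666776544345455566
 1 644333323357888889998753357888999A96444443333333334555
 2 554333334456789899999865789779999984433333333333333333
 3 555555433345678889999888899989999974333233356765554334
 4 5555443222345678999999999999999776433223236AGHC8777656
 5 55555433332345689A999A999999875433333333334AHKHC988778
 6 55555544444234578999999987654332333455433335BIKHC87778
 7 555555543332334678988766433333345566664333336CHID86557
 8 55555665444334456665444323344577665544333333469BCB7567
 9 66666666555555543332333345678ADD9533333433343356776667
10 6666656665544333222345678ACEIKLJC633554333333367666778
11 67666666654333334456679DGJMMMMMJD7545763332235BEA66778
12 5666555665433446666779FKMMMMMMJE96766543323235CFB66667
13 4566666565333567765546CJMMLHFCA866665543323458EFB76667
14 44566544432324566654336AEEB9877766677543568CEJLIB76666
15 53344333443224555555433578789DEEB8888769DGKLKLLHB66666
16 64333458BB744896555433348BDGKMMIA88999BILLLLLLLHA66666
17 865468BHLIC7689843333327HLMMMNMI978999CJMLLLLLLG966666
18 97899ABIKGCADB9633333326FLMMMMMI857999DJMLLLL
[... 1532 characters left out ...]
ILLLHCCCCA88CGEABB88AEHGC97779AEIJGEEEEEEEE
46 KKHCCCCBBBCDFIIECCCCCA89DDA98779CFHFC97778BFIJHFEEEEFF
47 MMIDCCCCCCCCCDDCCCCCCCB889AA9778ADGIGB99889CGJIFEFFGJM
48 MMLIDCCCCCCCCCCDDEDDEIJF979AA8779AEIIGGGD989DGGEFKMMMM
49 MMMLIDCCCCCCCCDILLLLLLMJE889AA9988BFIJIIHD989ABCIMNNMM
50 MMMMJDCCCCCCDEILMMMMMLLIC879FHHFC88CGIIHHGD9889EJMMNMM
51 MMMMLIDCCDDEILMMLLLIFEEDC978EIIHFC89CEDDGIHD88BGJKMMNN
52 MMMMMLIEEILLLLLIFEEDCCCCCA88AFHHGD8899AEHJIFB8AGJKKLMN
53 MMMMMMMLLMMLIFEDCCCCCCCCDDCA9BEHIHD988CGIJJIEBBDHJJJLM
rail 45 14 [33.3 31.4]
rail 45 -14 [25.3 33.7]
rail -45 14 [47.  47.6]
axis -0.014 [26.1 33.5]
axis 0.0 [26.1 29.9]
axis 0.02 [26.1 24.8]
axis 0.048 [26.1 17.5]
TCP tip [32.8 32.7] [19.3 36.7]
```

The outline fit was biased. From the foot disc (about (29,28) in that patch), the beaker is only about 32° mouth-down. I'll lay it back on the rails, regrip near the mouth, and lever it over the +y rail ends instead.

```bash
python3 -m inch '[1,5,20,0,40,1,5,45,0,40,-5,-25,45,0,40,-10,-50,45,0,40,-10,-50,35,0,40,-10,-50,28,0,40,-10,-50,24,0,40,-10,-50,21,0,40,-10,-50,19,0,40,-10,-50,19,0,40]'; python3 -c "
from h import *;st();im=read_camera('scene')['image'];cv2.imwrite('pics/n.png',im)
g=robot.read_state()['tool_pos']+[0,0,.0188];u,v=proj('scene',g).round().astype(int);print(u,v)
c=im[v-10:v+34,u-26:u+34].mean(2)
print('\n'.join('%2d '%i+''.join('0123456789ABCDEFGHIJKLMNOP'[int(x)//10] for x in r) for i,r in enumerate(c)))
a=np.radians(-11);yr=np.array([-np.sin(a),np.cos(a),0]);xr=np.array([np.cos(a),np.sin(a),0]);R0=np.array([.4962,-.1516,0])
print('foot if level',(proj('scene',R0-yr*.013+[0,0,.055])-[u-26,v-10]).round(1),(proj('scene',R0-yr*.013+[0,0,.033])-[u-26,v-10]).round(1))"
```

```text
t: 24.95
tool_pos: [0.4977, -0.1354, 0.032]
orientation: [-2.419, -2.003, 0.001]
force: [-0.2, -0.2, -1.3]
opening: 0.0458
gripper_force: 3.0
24.95 [ 0.4977 -0.1354  0.032 ] yang -10.7 tilt 0.06 op 0.0458 gf 3.0 F [-0.2 -0.2 -1.3] q [-0.37  0.08  1.9   0.    1.16 -0.18]
270 214
 0 C98889A879ACC9753233446689999AFFA45899CJMMMLLLHDDEILMMMNNNNM
 1 ID9789ADFJMMKE8544567899999989CD946899CJMNNMMMMLLMMMNNNNNNNN
 2 LID889BIMMNNLF877899999999999998535899DKMNNNNNNNMMNMNNNNNNNN
 3 LLIB89BJMNNMLG98999988999ABCCBA742689AEKMNNNNNNNNNNNNNNNNNNN
 4 LMLFA9AJMNNNMI9899998899BCCBA99864689AELMNNNNNNNNNNNNNNNNNMN
 5 LLMJDACKMNNNMIA9999A989BAA99999985589AGLMNNNNNNNNNNNNNNNNNNN
 6 LLLLJHJMNNNNMIA9999999AAA99ABCCBA7689AGLNNNNNNNNNNNNNNNNMNNN
 7 LLLLLLLMMNNNMJB8999999A99ABCCDCCBA899AGLNNNMNNNNNNNNNNNNNNNN
 8 LLLLLLLLLMMMMJB999998899ACCCDDDCCBA99BIMMMMMNMNNNNNNNNNNNNNN
 9 LLLLLLLLLLMMMJB89999889ABCCCDDDCCCBA9ADGGGGKMMMMMMMNNNNNNNNN
10 LLLLLLLLLLLLLIC89999889ABCCCDCCCBBBA9ACEEEEGKJGGGGKMMNNNNNNN
11 LLLLLLLLLLLLLIC88999889ABBCCCBBBAAAA99ACEFEEFFEEEEFHLMNNNNNN
12 LLLLLLLLLLLLLIC88999889AABBBBAAA99999AACEIHDCDEEEE
[... 1332 characters left out ...]
88999CDEEEEEFFGKMMMNNN
34 MMLIECCCCCCCCCDEEIIFIKKJE8899A9999988899CDDEEEFFFGKMMMNNNNMN
35 MMMLIDCCCCCCCDILLLLKIFEEB8789888889AAABCEFFGFGKMMMMNNNNNNNNN
36 MMMMLIDCCCCCCDIIFEEEDCCCB878888899BDDDEEFKMMMMMNNNNNNNNNNNNN
37 MMMMLIDCCCCCCCDDCCCCCCCCCA899ABCDEIIJLLLLMMNNNNNNNNNNNNNNNNN
38 LLMLJDCCCCCCCCCCCCCCCCCDEDDFGILLLLMMMMMMMMMNNNNNNNNNNNNNNNNN
39 FFEEDCCCCCCCCCCCCCDDEEEILLLLLLMMMMMMMMMMMMMMNNNNNNNNNNNNNNNN
40 DDCCCCCDEEDCDEEEEEILLLLMMMMMMMMMMMMMMMMMMMMMNNNNNNNNNNNNNNNN
41 EEEDDEEFGFFFJLLLLLMMMMMMMMMMMMMMMMMMMMMMMMMMNNNNNNNNNNNNNNNN
42 EEFFFGGKMMMLMMMMMMMMMMMMMMMMMMMMMMMMMMMMMNNNNNNNNNNNNNNNNNNN
43 GGKMMMMMMMMMMMMMMMMMMMMMMMMMMMMMMMMMMMMNNNNNNNNNNNNNNNNNNNNN
foot if level [31.  13.9] [30.8 19.7]
```

```bash
python3 -m inch '[0,0,-2,0,40,0,0,-4,0,40,0,0,-6,0,40,0,0,-6,0,40]'|tail -6; python3 -m inch '[0,0,-2,0,40,0,0,-4,0,40,0,0,-5,0,40,0,0,-5,0,40]'; python3 -c "
from h import *;st();im=read_camera('scene')['image'];cv2.imwrite('pics/o.png',im)
c=im[204:240,270-8:270+18].mean(2)
print('\n'.join('%2d '%i+''.join('0123456789ABCDEFGHIJKLMNOP'[int(x)//10] for x in r) for i,r in enumerate(c)))"
```

```text
t: 25.33
tool_pos: [0.4981, -0.1362, 0.0265]
orientation: [2.42, 2.002, 0.0]
force: [1.0, -0.6, 0.3]
opening: 0.0457
gripper_force: 3.0
t: 25.67
tool_pos: [0.4984, -0.1365, 0.0219]
orientation: [2.42, 2.002, 0.001]
force: [2.2, -0.6, 0.5]
opening: 0.0454
gripper_force: 3.0
25.67 [ 0.4984 -0.1365  0.0219] yang -10.8 tilt 0.06 op 0.0454 gf 3.0 F [ 2.2 -0.6  0.5] q [-0.37  0.1   1.9  -0.    1.14 -0.18]
 0 2223335778AGLLE66899AGLMML
 1 32323357889DJKE55799AGLMMM
 2 32233457888AEHD54799AGLNNN
 3 3334567899889CA44799BIMNNN
 4 4578889999998A844799BJMNNN
 5 8999999BBBBAA9745799BJMNNN
 6 999899ABA99999865799CKMNNN
 7 AA989AA9999BCBB96899CKMNNN
 8 9A99AA99ABCCCCCB9899CJMMMM
 9 AA99999ABCCCCCCCBA99BEGGGK
10 999899ABCCCCCCCBBA99ACEEEG
11 998899ABBCCBBBBBBAA9ACEEEE
12 998889ABBCBBBBBAAA99AACDDC
13 998889ABBBBBAAAAAA99999BCC
14 9987899AAAAAAAAAA9999899AC
15 9987889AAAAAAA99999998889B
16 9987789AAA9999999998889989
17 99877799999999988898999889
18 99877789999999889989AAA999
19 AA877778999988789999BDDDCA
20 AA877778988887888999BDEEDC
21 99877778998777888899ACDEED
22 88777778998777778889ABCDEE
23 777777778999877789999ACDEE
24 77777777789CB987788899ABCC
25 7778777789AAAA998788889BCC
26 8789997778899998877788ABCC
27 9778AA877778999988888ABBCC
28 A8779A987777899A989989BCCC
29 CA87899999888BEDA9989ABCCC
30 CCA8789ADEC889BAAAAAABCCBB
31 CCCA8789AA8889AAA9AABBAA99
32 CCCB877899889AAAAAA9999999
33 DCDDCA8799999AAA998888999C
34 IFIKKJE889AA9999988899BCDE
35 LKIFEEB8789888889AAABCDFFF
```

```bash
python3 -m inch '[0,0,0,0,56,0,0,0,0,58,0,0,0,0,60,0,0,0,0,65,0,0,0,0,70,0,0,7,0,70,0,0,14,0,70,0,0,14,0,70]'; python3 -c "
from h import *;st();im=read_camera('scene')['image'];cv2.imwrite('pics/p.png',im)
c=im[200:240,270-20:270+30].mean(2)
print('\n'.join('%2d '%i+''.join('0123456789ABCDEFGHIJKLMNOP'[int(x)//10] for x in r) for i,r in enumerate(c)))
a=np.radians(-11);yr=np.array([-np.sin(a),np.cos(a),0]);R0=np.array([.4962,-.1516,0])
for s in(-.013,-.004,.005): print('foot if level',s,(proj('scene',R0+yr*s+[0,0,.054])-[250,200]).round(1),(proj('scene',R0+yr*s+[0,0,.032])-[250,200]).round(1))"
```

```text
t: 26.38
tool_pos: [0.4992, -0.1367, 0.0377]
orientation: [2.419, 2.001, 0.002]
force: [1.1, -1.3, -0.3]
opening: 0.0649
gripper_force: 0.0
26.38 [ 0.4992 -0.1367  0.0377] yang -10.8 tilt 0.15 op 0.0649 gf 0.0 F [ 1.1 -1.3 -0.3] q [-0.37  0.07  1.89  0.    1.17 -0.18]
 0 A974567643332338HLLMMMNNNNNMMG65799986666666667AHL
 1 A976777533222335BEEFJLMNNNNNMH64799986666666678ADI
 2 A8666676333333347999CGLMNNNNMG6479999866666679BDHL
 3 999BA765323334567888ACGLMNNMLE53799ADDBA9889BDEFKM
 4 ACILIA533445778889988ACHLMNMLE54799AHLLLHEDEILMMMN
 5 AEKMJC7667899999899889ADJMNNLE54799BJMMMMLLMMMNNNN
 6 AELMKD88899999999988988AFLMNLE54799CKMNNMNMNNNNNNN
 7 9ELMKD98999989999999999ABGLMLE53799CKMNNNNNNNMNNNN
 8 FILMKD88999989999999ABBBBDJMLE54799CKMNNNNNNNNNNNN
 9 MMMMLF989999988999AA99999AEKKE5479AEKMNNNNNNNNNNNN
10 MNNNLF9899998989ABA9999ABBCFHD5489AELMNNNNNNNNNNNN
11 LMMNLG989998889AAA99BCCCCCCDFC5479AGLMNNNNNNNNNNNN
12 LLLMMHA999988899999ABCCCCCCCC94579AGLMNNNNNNNNNNNN
13 LLLLLH999998789999ABCCCCCCCCB95589ADGKMNMMMMMMNNNN
14 LLLLLHA9999888889ABBBCCCCBBBBA8579BDEGKMKGGGHKMNNN
15 LLLLLHA9999887889A
[... 762 characters left out ...]
A9987787889BCCCCCCCCDILMMM
30 88998998ABA98789A97778899999777788ABCCCCCCCCDFKMNN
31 89889999BCCB9778AA977778988987788ABCBCCCCDEEEFKMNN
32 899ABBCCCCCCA8779A987777899A999989BCCCCDEEEEFFGKMM
33 999BCCCCCCCCCA87799A98888BEDA9989ABCCCBDFFEFJLIGHL
34 CCCCCCCCCCCCCCA8789ADEC889BAAA9AABCCCBBILIFEFGFEFK
35 DCCCCCCCCCCCCCCA8789AA8789AAA99ABBBA99BEGFEEEEEEEG
36 DDCCCCCCCCCCCCCA877899889AAAAAA9999989BDEEEEEEEEFG
37 CCCCCCCCCCCCCCCCCA87899999AAA9888899ACEEEEEEEEFGKM
38 CCCCCCCCCCCDEEEHKIE889AA9999988889CDDEEEEFFFGJLMMN
39 DCCCCCCCDDDHKKHEEDB8789888889AAACCEFFFGGGKMMMMNNNN
foot if level -0.013 [24.9 18.2] [24.8 23.9]
foot if level -0.004 [23.6 16.5] [23.5 22.3]
foot if level 0.005 [22.2 14.9] [22.1 20.6]
```

The beaker lies level on the rails with its foot at s≈0. I'll regrip near the mouth.

```bash
python3 -m inch '[3,15,-1,0,70,6,30,-1,0,70,6,30,-1,0,70,6,30,-1,0,40,6,30,-1,0,40,6,30,-1,0,40,6,30,-1,0,40,6,30,-1,0,40,6,30,-1,0,40,6,30,-1,0,40]' 4; python3 -c "
from h import *;st()
p=robot.read_state()['tool_pos'][:2]-[.4962,-.1516];a=np.radians(-11);print('s',p@[-np.sin(a),np.cos(a)],'x',p@[np.cos(a),np.sin(a)])"
```

```text
t: 27.27
tool_pos: [0.5043, -0.1067, 0.0349]
orientation: [2.42, 2.002, 0.0]
force: [1.6, -1.7, 0.9]
opening: 0.0483
gripper_force: 4.0
27.27 [ 0.5043 -0.1067  0.0349] yang -10.8 tilt 0.04 op 0.0483 gf 4.0 F [ 1.6 -1.7  0.9] q [-0.31  0.08  1.9  -0.    1.17 -0.12]
s 0.045651776838852624 x -0.0006721812089692703
```

```bash
python3 -m inch '[2,10,1,0,40,4,20,1,0,40,6,29,1,0,40,7,35,1,0,40,7,36,-3,0,40,7,36,-8,0,40,7,36,-12,0,40,7,35,-16,0,40,6,33,-19,0,40,6,31,-22,0,40]'; python3 -c "from h import *;st()";  python3 -m inch '[0,-3,-1,0,40,-1,-5,-2,0,40,-1,-8,-4,0,40,-1,-10,-5,0,40,-2,-12,-7,0,40,-2,-12,-7,0,40]'; python3 -c "
from h import *;st();im=read_camera('scene')['image'];cv2.imwrite('pics/q.png',im)
g=robot.read_state()['tool_pos']+[0,0,.0188];u,v=proj('scene',g).round().astype(int);print(u,v)
c=im[v-30:v+16,u-26:u+26].mean(2)
print('\n'.join('%2d '%i+''.join('0123456789ABCDEFGHIJKLMNOP'[int(x)//10] for x in r) for i,r in enumerate(c)))
a=np.radians(-11);yr=np.array([-np.sin(a),np.cos(a),0])
for th in(30,50,70,90):
  t=np.radians(th);n=yr*np.cos(t)-np.array([0,0,np.sin(t)]);print(th,'foot',(proj('scene',g-.047*n)-[u-26,v-30]).round(1))"
```

```text
t: 28.1
tool_pos: [0.5096, -0.0754, 0.012]
orientation: [-2.42, -2.002, 0.0]
force: [3.1, 3.0, -0.1]
opening: 0.048
gripper_force: 4.0
28.1 [ 0.5096 -0.0754  0.012 ] yang -10.8 tilt 0.04 op 0.048 gf 4.0 F [ 3.1  3.  -0.1] q [-0.25  0.11  1.91  0.    1.12 -0.06]
t: 28.6
tool_pos: [0.5077, -0.0875, 0.0053]
orientation: [-2.421, -2.002, -0.0]
force: [2.3, 3.2, -1.5]
opening: 0.0482
gripper_force: 4.0
28.6 [ 0.5077 -0.0875  0.0053] yang -10.8 tilt 0.03 op 0.0482 gf 4.0 F [ 2.3  3.2 -1.5] q [-0.27  0.12  1.91  0.    1.11 -0.08]
263 212
 0 4433222223798888899999987788899999866778876433455666
 1 4332222223688888899877754578999999865444444434444456
 2 443222333356888889998764468778999A854333343333333234
 3 5544333444456888899998878888899999853333333344443323
 4 55555433333457889999999999999999986433332335AB987643
 5 55555432323346789999999999999987543323333349GJGB8777
 6 5555554333323467AA99999999876544333334333335BHKGA877
 7 555555554332235689999997655433333455654233346DIID976
 8 5555555443333345688765543333334566665543333447BDDB85
 9 5666666654444545554433333344678986433323443344579975
10 
[... 1392 characters left out ...]
GCCC
35 FIIJJJJIFBBA98888999878878898888887899ABCDEEDCCDDCDC
36 IJIIIIIFA99888989AA98888887999988777899ABDDDCCCCCCHH
37 IFCBBBBA888889889AA988887778899877787899ABCCCCCCCDIL
38 BA998998AAA9888889A98787777789A987788889ABCCCCCCCDIM
39 BBA98989EIIFA888899999A87777789998778888ACCCDEEEEEFK
40 B9998888AGJIFA98999999AA8778889999878789DGGDDEEEEEFG
41 B99989898BGJIEBBCBBA989A97777789AA988799CGHGEEFEEFII
42 FCBA99998AFIJGCCCCCB978AB9877889EGEA8889ADGIHFIIEEFF
43 IEA9999989BGKLLHCCCCA88BCB97778AEHGD98789AEIIGFFEEEE
44 JGBABBBA9ACDILIDCCCCCA89CDA97778CFHFC97778BFIIHEEEEE
45 LLHCCCCCCCCCDEDCCCCCCBA889A99778ADGIGB99889CGIIFEEFF
30 foot [32.  31.1]
50 foot [30.5 26. ]
70 foot [28.5 21.5]
90 foot [26.2 18. ]
```

The foot disc (centre at about (29,22) in the patch) now fits about 70° mouth-down. I'll push on to vertical.

```bash
python3 -m inch '[0,-2,1,0,40,-1,-4,1,0,40,-1,-6,1,0,40,-1,-7,1,0,40,-1,-7,1,0,40]'
cat > m.py <<'E'
from h import *
def show(hd,angs,yaw):
    st();im=read_camera('scene')['image']
    g=robot.read_state()['tool_pos']+[0,0,.0188];u,v=proj('scene',g).round().astype(int)
    c=im[v-20:v+14,u-20:u+20].mean(2)
    print('\n'.join('%2d '%i+''.join('0123456789ABCDEFGHIJKLMNOP'[int(x)//10] for x in r) for i,r in enumerate(c)))
    a=np.radians(yaw);yr=np.array([-np.sin(a),np.cos(a),0]);
    for th in angs:
        t=np.radians(th);n=yr*np.cos(t)-np.array([0,0,np.sin(t)]);print(th,'foot',(proj('scene',g-hd*n)-[u-20,v-20]).round(1))
    p=g[:2]-[.4962,-.1516];a=np.radians(-11);print('s',p@[-np.sin(a),np.cos(a)],'x',p@[np.cos(a),np.sin(a)])
E
python3 -c "
from m import *
show(.047,(60,70,80,90,100),-11)"
```

```text
t: 29.07
tool_pos: [0.507, -0.0934, 0.0068]
orientation: [-2.42, -2.001, -0.002]
force: [1.9, 8.6, 0.7]
opening: 0.0472
gripper_force: 6.2
29.07 [ 0.507  -0.0934  0.0068] yang -10.8 tilt 0.11 op 0.0472 gf 6.19 F [1.9 8.6 0.7] q [-0.28  0.12  1.91  0.    1.11 -0.09]
 0 66655433332233455789BDGKLKF7423433333333
 1 66654332333456679DGJMMMMMLF8645543333322
 2 5656433355667778EKMMMMMMLHC7666554322233
 3 5655434566676545CJMLIGGEB976665543223346
 4 55433335666554336CDBA99866666786434579BE
 5 3334322355555433367676666777899867BDHJKK
 6 479964345555544333566688999989999GKKLLLK
 7 9FKIC756654333332468999999BA9999BIMLLLLK
 8 BGKICABBB63233233479AABBBCB99999CJMMLLLK
 9 ABBA888875322232248BCCCBAAA99999CJMMMMLK
10 A8778A975432233457ACBAAAA99A9999CJMNNMMM
11 AACFJLKE7533456799AAAAAABBBCBA99EKMMMNNM
12 BFJLMMMH9656888889AAABCDDDDCB999DGHLMNNN
13 AFKLLLMI9899998789BCDDDDDDCB9899ADFKMNMM
14 ADJLLLLHA9999A8788ABCDDDCCB878999CEGKMKG
15 AFKLLLLHA9999A888899ABBBBA8668999ACEFFED
16 GJLLLLLHB999998888889999887568999ABBCCCC
17 LLLLLLLIC99999888888989887756899A999ACCC
18 LLLLKKKGA8999987889888888763699999899ACC
19 KKKHDDDB989999888888888887767899988889AC
20 DDDCBBA98889998888888888788999998888889B
21 BBBAAAAA98899987888888887789999999A8889E
22 BBBBABBDC889998787778888777899999AAA999B
23 CFFFHHHHE989998887899887887789999ACDCCBC
24 IIIIFCBB98899988888999888887899ABCDEEDCC
25 JIFBA998889999888888998887777799ABCDEDCC
26 IFB98888889AAA8887778889877787899ABCDDDC
27 BA9888988899998777777899987788889ABCCCCC
28 988AAA9888899999877777899988789889ABCCCC
29 889FIIE9888899AAA87788899998877889ABCCCD
30 889FJJFA99999889A98777789999877999DGGDDE
31 898BGJIFAABBBA789A9877888ABBA87799DGHFEE
32 988AFJJJGDCCCA878AA977788CGGC97789ADGHFE
33 9999BILLLHDCCBA88CDB97778BFHFB98778AEIIH
60 foot [23.5 13.3]
70 foot [22.4 11.1]
80 foot [21.3  9.2]
90 foot [20.1  7.7]
100 foot [19.   6.5]
s 0.05922329673502383 x -0.0005580485939244475
```

```bash
python3 -m inch '[1,6,0,0,40,2,12,0,0,40,2,14,-2,0,40,2,14,-4,0,40,2,14,-4,0,40,2,14,-4,0,40]' 3; python3 -c "
from m import *
show(.043,(60,70,80,90,100),-11)"
```

```text
t: 29.62
tool_pos: [0.5086, -0.0803, 0.0023]
orientation: [-2.42, -2.002, 0.001]
force: [0.3, -0.9, -1.1]
opening: 0.0466
gripper_force: 3.0
29.62 [ 0.5086 -0.0803  0.0023] yang -10.8 tilt 0.04 op 0.0466 gf 2.98 F [ 0.3 -0.9 -1.1] q [-0.26  0.13  1.91 -0.    1.1  -0.07]
 0 66655543333233445788ADGKLJC6334544333223
 1 66654332233445669DGILMMMMKD8546753323335
 2 5666423345566668EKMMMMMMLHC7766643333236
 3 6655334567766556EKMMMKGEB976655543323458
 4 54433235666654347DFECA976656677543468BDH
 5 3344323555655543468766666677899769CFIKKL
 6 58BB7448865554433456678889988999BILLLLLL
 7 AHLJC76886443332347999999BB99999CJMMLLLL
 8 BGKICAAA974333223589AABCCCCA9999CJMMMLLL
 9 AAAA87777532332336ACCCBAAAA9999AEKMMMMLL
10 A8779AA86532333469BBAAA99AAA9999EKMNNMMM
11 A9BEJLKE8534456899AAAAAAABCCB999CFKMNNNM
12 BEIKLLLG9667888899AAAABCCDDCCA99ADJMNNMM
13 BFKLLLLG9899999889ACDDDDDDCCB9999CFKMMKG
14 AFKLLLLHA9999A9889BDDDDDDCCA99999ACIJGED
15 BFKLLLLHB9999A88889ACCDCBBA87999AAACDCCC
16 IKLLLLLHA8999A8888899AAA988679999999ABCC
17 LLLLKKHC98999987888888888865789998889ABC
18 KKHDDDCA889999888888888887647999988889BC
19 EDCBABBA889999888888888877447999998889EF
20 BBBABAAA888999888888888876458999AAA889AF
21 AAABBBFGC88999888888888876468999AAAA999B
22 BBFIIHHFA889998788888887775589999ACDCBAB
23 IIIIFBBA88899988888899888875689AABCEEDCC
24 JIFCA9998889998888888998888777ABABCDEDDC
25 FBA889888899998888888999988877899ABCCCCC
26 99988888899AA9888888889DCA87777899ABCCCC
27 8899A998889AA988888787899987778789ABCCCC
28 88AEIFA988899988897777789998777889EGFDDE
29 989FJIFA999999999A97777799AA988888DHHFEE
30 888BGJIFBABCBBBAAAA877888AEEED8888BFHHFE
31 9889BGJIFCCCCCB98DDA88877BGHEB9778ACGIHF
32 9999AHLLHDCCCCB98ACBACB88ADGHEA9889ADHJH
33 BA9ACDIIECCCCCCA89BCA98778BEHGD98888AEIJ
60 foot [23.1 13.8]
70 foot [22.1 11.9]
80 foot [21.1 10.1]
90 foot [20.1  8.7]
100 foot [19.   7.7]
s 0.0723180706808636 x -0.0012635516986250655
```

```bash
python3 -m inch '[0,0,0,0,55,0,0,0,0,56,0,0,0,0,58,0,0,0,0,62,0,0,0,0,66,0,0,0,0,70,0,0,0,0,70,0,0,0,0,70]'; python3 -c "
from m import *
show(.043,(60,70,80,90,100),-11)
g=robot.read_state()['tool_pos']*[1,1,0];im=read_camera('scene')['image'];u,v=proj('scene',g+[0,0,.021]).round().astype(int);print('standing foot',proj('scene',g+[0,0,.062])-[u-20,v-20],proj('scene',g)-[u-20,v-20])"
```

```text
t: 30.33
tool_pos: [0.509, -0.0802, 0.0027]
orientation: [2.421, 2.002, -0.0]
force: [0.4, -0.0, 0.1]
opening: 0.0649
gripper_force: 0.0
30.33 [ 0.509  -0.0802  0.0027] yang -10.8 tilt 0.0 op 0.0649 gf 0.0 F [ 0.4 -0.   0.1] q [-0.26  0.13  1.91 -0.    1.1  -0.07]
 0 66665533332333456789CFIKMMMMIA6444543232
 1 6666533333345679BDGJMMMMMMMKF97666653223
 2 5666533455667AFJLMMMMMMMKGEB876666653223
 3 6655456676668HLMLKKLJGEDA877766687533467
 4 5443456766655AEECAABA98789BDC98899779BFI
 5 333335665555567777766669DJLMHA8899AEIKKL
 6 5432345555555445666668ACJMNMI87899AFKLLL
 7 9853577555443334667888BDHMMMH76899AFKLLL
 8 A964688433333236889999BCFLMMH74899BILLLL
 9 A8656764232222379999999AEKMMG64799BJMMLL
10 A87775543322334799999999DILLG64799BJMMMM
11 AACFD8533333567999999999CILKF64799CJMNNM
12 AEJKHA634577889999999999CHHD944799CKMNMM
13 AEJLIC8888888999999999989BCA834799CJMMKG
14 9DJLIC89999889999999A9999AAA735799DJJGED
15 CGJLIC8999A98999999AAAA999AA834799ACDCCC
16 JKLLJE9999A98999999AAAA999BA83479989ABCC
17 LLLKJE889AA98999999AAA999AA96347999899AC
18 KKHDCA889998899999AA999999986347999889AB
[... 174 characters left out ...]
BC
23 IHIIFA8899988899999899988888789A99ACCCCC
24 GCBBA8899998888999988999888878ABABCCCCCC
25 E9888888999989999998889AA9887789AABCCCCC
26 A99888889999ABA99999889DDA88777899ABCCCC
27 888888889AA989999AA987899987778789ABCCCC
28 998989889AA989ABA98777789998777889EHFCCC
29 888889898999ABCBAA87777789AA988888DHHFEE
30 988899889ABBBCCBAAA877888AEEED8778BFHGFE
31 8888889ABCCCCCB98DDA88877CFHFB9878ACGIHF
32 99999ABCCCCCCCCA8ACBACB88AEHHEA9779AEHJH
33 99ABCCCCCCCCCCCA88BCAA8778BEHGD98888AEIJ
60 foot [23.1 13.7]
70 foot [22.2 11.7]
80 foot [21.2 10. ]
90 foot [20.1  8.6]
100 foot [19.1  7.6]
s 0.07250504068142505 x -0.0010645403777565896
standing foot [20.11007253  9.2681597 ] [20.14834606 24.98948662]
```

```bash
python3 -m inch '[0,0,0,0,90,0,0,0,0,90,0,0,20,0,90,0,0,55,0,90,0,0,95,0,90,-30,0,135,0,90,-70,0,165,0,90,-110,0,165,0,90]'|head -2; python3 -c "
from m import *
st();im=read_camera('scene')['image'];cv2.imwrite('pics/r.png',im);t=read_camera('top')['image'];cv2.imwrite('pics/rt.png',t)
p=np.array([.509,-.0802,0])
for n,I,w in(('scene',im,22),('top',t,16)):
  u,v=proj(n,p+[0,0,.03]).round().astype(int);print(n,u,v)
  c=I[v-w:v+w-2,u-w-4:u+w+4].mean(2)
  print('\n'.join('%2d '%i+''.join('0123456789ABCDEFGHIJKLMNOP'[int(x)//10] for x in r) for i,r in enumerate(c)))
  print('standing foot,rim',(proj(n,p+[0,0,.062])-[u-w-4,v-w]).round(1),(proj(n,p)-[u-w-4,v-w]).round(1))"
```

```text
t: 31.1
tool_pos: [0.4131, -0.081, 0.1705]
31.1 [ 0.4131 -0.081   0.1705] yang -10.8 tilt 0.45 op 0.0835 gf 0.0 F [-0.1 -1.1  1.1] q [-0.32 -0.36  2.03  0.    1.46 -0.13]
scene 262 209
 0 12222122358ELMNNNNNNNNNNNNNNNNNNNNNNMMMLLLLLLLLLJE86
 1 2212223579CJMNNNNNNNNNNNNNNNNNNNNNNNNNMMMMLLLLLLJE76
 2 22123479BEJMNNNNNNNNNNNNNNNNNNNNNNNNNNNNMMLLLLLLJD77
 3 122458ADJMMNNNNNNNNNNNNNNNNNNNNNNNNNNNNNNMLLLLLLIC76
 4 2347ACFKMNNNNNNNNNNNNNNNNNNNNNNNNNNNNNNNNMLLLLLLIC76
 5 479CFJMMMNNNNNNNNNNNNNNNNNNNNNNNNNNNNNNNNMMLLLLLIC76
 6 7BEJMMNNNNNNNNNNNNNNNNNNNNNNNNNNNNNNNNNNNNNMMMLLIB76
 7 CJMMNNNNNNNNNNNNNNNNNNNNNNNNNNNNNNNNNNNNNNNNNMMMJB76
 8 JMNNNNNNNNNNNNNNNNNNNNMNMNNNNNNNNNNNNNNNNNMNMLLLIB76
 9 MNNNNNNNNNNNNNNNNNNMMMMMMMMMNNNNNNNNNNNNNNMLLLLLHA66
10 NNNNNNNNNNNNNNNNNMMMLMMNMMMMMMMNNNNNNNNNNMLLLLLLH966
11 NNNNNNNNNNNNNNNNMLHHJLMNNMMMMMMNNNNNNNNNNMLLLLLLH966
12 NNNNNNNNNNNNNNNNMIFEHKLMMMKIHJLMNNNNNNNNNMLLLLLLG956
13 NNNNNNNNNNNNNNNMLHEEGIIGHGGFFGILNNNNNNNNNNMLLLLKHB76
14 NNNNNNNNNNNNNNNNLGCDEFFFFFFFFEFLMNNNNNNNNNMMLLLKHD86
15 NNNNNNNNNNNNNNNNLGABDEEFFFFEECELMNNNNNNNNNNMMMLLJIE9
16 NNNNNNNNNNNNNNNM
[... 2152 characters left out ...]
5 588887776797656666666666666665666644646E
16 7998888887665555666666666666666666EB5557
17 999999988887776655666666666666666545666B
18 AAAA99999988887766556665666666666566656D
19 BBAAAAAA9999998877666655666666666566669D
20 BBBBAAAAAAA999998888766655666666666666CC
21 BBBBBBBBAAAAAA999898877776555666666666CC
22 CBCBBBBBBAAAAAAAA999988877766555643335B8
23 CCCBBBBBBBBBABAAAAA999998888776654436BGF
24 CCCCCCCCBBBBABBBBAAAAA9999988877766547BC
25 CCCCCCCCCBCBBBBBBBBAAAAAA999998887776656
26 DDDCCCCCCCCBCCBBBBBBBABAAAAA999988887766
27 DDDCDCCCCCCCCCCBBBBBBBBBABAAAAA999998877
28 DDDDDCCCDCCCCCCCBCBBBBBBBBBBAAAAAA999998
29 DDDDDDDDDDCDCCCCCCCBBBBBBBBBBBABAAAA9999
standing foot,rim [20.  14.6] [20.2 16.5]
```

```bash
python3 -m inch '[0,0,0,0,90,0,0,0,0,90]' | head -2; python3 -c "
from h import *
st();print(bp('scene',259.8,199.3,.062),bp('scene',259.8,198.5,.062))"
```

```text
t: 31.37
tool_pos: [0.4114, -0.0804, 0.1655]
31.37 [ 0.4114 -0.0804  0.1655] yang -10.8 tilt 0.07 op 0.0837 gf 0.0 F [-0.4  1.2  0.8] q [-0.32 -0.35  2.03  0.    1.46 -0.13]
[ 0.50965467 -0.06720609  0.062     ] [ 0.51229978 -0.06365848  0.062     ]
```

```bash
python3 -m inch '[35,7,0,0,90,70,14,0,0,90,98,14,0,0,90,98,14,-40,0,90,98,14,-80,0,90,98,14,-115,0,90,98,14,-140,0,90,98,14,-140,0,90,98,14,-140,0,40,98,14,-140,0,40]' 8; python3 -m inch '[0,0,0,0,40,0,0,0,0,40,0,0,0,0,40,0,0,0,0,40,0,0,0,0,40,0,0,0,0,40,0,0,0,0,40]'; python3 -c "from h import *;st()"
```

```text
t: 32.2
tool_pos: [0.5099, -0.0663, 0.026]
orientation: [2.42, 2.003, 0.0]
force: [0.1, -0.1, 0.3]
opening: 0.0747
gripper_force: 0.0
t: 32.78
tool_pos: [0.5097, -0.0665, 0.0264]
orientation: [2.42, 2.001, 0.002]
force: [-0.3, -0.9, 3.8]
opening: 0.045
gripper_force: 8.2
32.78 [ 0.5097 -0.0665  0.0264] yang -10.8 tilt 0.11 op 0.045 gf 8.15 F [-0.3 -0.9  3.8] q [-0.23  0.08  1.91 -0.    1.15 -0.04]
```

```bash
python3 -m inch '[0,0,15,0,40,0,0,50,0,40,0,0,85,0,40,0,35,90,0,40,-1,75,90,0,40,-1,115,90,0,40,-2,155,90,0,40,-2,185,90,0,40,-2,203,90,0,40,-2,203,90,0,40]'|head -4; python3 -m inch '[0,0,0,0,40,0,0,-20,0,40,0,0,-32,0,40,0,0,-38,0,40,0,0,-40,0,40,0,0,-41,0,40,0,0,-41,0,40]'; python3 -c "
from h import *;st()"
```

```text
t: 33.62
tool_pos: [0.506, 0.1403, 0.1151]
orientation: [-2.416, -2.006, -0.0]
force: [-0.0, -0.5, -0.6]
t: 34.2
tool_pos: [0.5064, 0.1358, 0.0743]
orientation: [-2.421, -2.001, 0.002]
force: [-0.4, 0.0, 0.6]
opening: 0.0453
gripper_force: 8.0
34.2 [0.5064 0.1358 0.0743] yang -10.9 tilt 0.08 op 0.0453 gf 7.98 F [-0.4  0.   0.6] q [ 0.16  0.05  1.85 -0.    1.25  0.35]
```

```bash
python3 -m inch '[0,0,0,0,52,0,0,0,0,54,0,0,0,0,58,0,0,0,0,65,0,0,0,0,75,0,0,0,0,80,0,0,0,0,80,0,0,30,0,80,0,0,70,0,80,0,0,110,0,80]'|head -2; python3 -m inch '[-40,0,30,0,80,-80,0,30,0,80,-120,0,30,0,80,-120,0,30,0,80,-120,0,30,0,80]'|head -2; python3 -c "
from m import *
st();im=read_camera('scene')['image'];cv2.imwrite('pics/s.png',im);t=read_camera('top')['image'];cv2.imwrite('pics/st.png',t)
p=np.array([.508,.137,.048])
for n,I,w in(('scene',im,20),('top',t,20)):
  u,v=proj(n,p+[0,0,.03]).round().astype(int);print(n,u,v)
  c=I[v-w:v+w-2,u-w-4:u+w+4].mean(2)
  print('\n'.join('%2d '%i+''.join('0123456789ABCDEFGHIJKLMNOP'[int(x)//10] for x in r) for i,r in enumerate(c)))
  print('standing foot,rim',(proj(n,p+[0,0,.062])-[u-w-4,v-w]).round(1),(proj(n,p)-[u-w-4,v-w]).round(1))"
```

```text
t: 35.03
tool_pos: [0.5054, 0.1366, 0.1842]
t: 35.45
tool_pos: [0.3854, 0.137, 0.2148]
35.45 [0.3854 0.137  0.2148] yang -10.7 tilt 0.12 op 0.0743 gf 0.0 F [1.  0.9 0.2] q [ 0.22 -0.41  1.99  0.    1.56  0.4 ]
scene 224 169
 0 NNNNNNNNNNNNNNNNNNNNNNNNNNMMMLKJKKJLMMMMMLG82111
 1 NNNNNNNNNNMNNNNNNNNNNNNNNNNNNMMMMMMMMMMMMMLG8211
 2 NNNNNNNNNNNNNNNNNNNNNNNNNNNNNNMMMMMMMMMMMMMMH821
 3 NNNNNNNNNNNNNNNNNNNNNNNNNNNNNNNNNMMNMMMMMMMMMHA8
 4 MMMMMMNNNNNNNNNNNNNNNNNNNNNNNNNNNNNNMMMLLLLLLLKJ
 5 IJIHHLMNNNNNNNNNNNNNNNNNNNNNNNNNNNNMMLLLLLLLLLLL
 6 EEEDGLMNNNNNNNNNNNNNNNNNNNNNNNNNNNMMLLLLLLLLLLLL
 7 A988AIMNNNNNNNNNNNNNNNNNNNNNNNNNNNNMLLLLLLLLLLLL
 8 66667DJMMMNNNNNNNNNNNNNMNNNNNNNNNNNMLLLLLLLLLLLL
 9 6565679CGLMMNNNNMNNNNNMMMMNNNMNNNNNMMMLLLLLLLLLL
10 566655458BGLMMNNNNNMMMMMMMMMMNNNNNNNNMMMMLLLLLLL
11 55555444458BGLMMNMMMMMMMNMMNNNNNNNNNNMMLLLLLLLLL
12 5566554444458BGLMMMMMNNNNNNNMMMNNNNNMMLLLLLLLLLL
13 555554444444458BEFGHLMNNNNNMLKMMNNNNNMLKKKLLLLLL
14 554433434444444579CEGLNNNMMKFFLMNNNNNMLLLLLLLLLL
15 4444343445554434579CEJMMLJHEBEKMNNNNNMMLLLLLLLLL
16 44444334689864444789ACDEDCBAAEKMNNNNNNNMM
[... 2469 characters left out ...]
5555565555532444444699AGGGGGC454205F
26 5555555555555555553436630343345799999AGG7454212A
27 5555555555555556556C565334333679999999993111211A
28 455555555555555555445551444579999999999621211127
29 355555555555556555552222446799999999998321121116
30 345555555555555655552222548999999999994221123116
31 233445555555555555352227999999999998962112223203
32 133444445542231221222217899998999999522011222002
33 122545553001022222212039989999999994212111111102
34 212553221221212221112247999999999532111122111102
35 212211212222212210111112599899963221111111100112
36 011222111222222201122210155443121110110111010005
37 021222222211221201222210111110100000100000103238
standing foot,rim [22. 19.] [25.8 21.1]
```

The beaker stands inverted on the plate, within about 3 mm of its centre (foot disc centred at about (21.3,18.2), expected (22,19)). The arm is clear of everything.

```bash
python3 -c "
from plant import job;print(job.close_job())"
```

```text
the job is handed in; nothing more can be done
None
```

I handed the job in at about 35 s: the dial was seen at setting 5 after I turned it and was not touched again, and the beaker stands upside down about 3 mm from the plate's centre, let go; the system returned no verdict.

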